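# Swap the bur stand for the block kept behind the bottles

### The job

I am done with the burs and need the hardwood block from the back of the plywood rack. First clear the aqua-capped jar and the grey bottle that stand in front of it over to the dark kiln tile, then set the block centred and lengthways on the orange mat and put the bur stand away lengthways in the grey-lined bay where the block was. Only then put both containers back in the rack, the jar in the middle of the aqua mark and the bottle in the middle of the white mark; keep all things upright.

Things in the scene. Friction and masses are not known exactly. Their poses are not given: they have to be found in the camera images.
- grit_jar: Clear jar of dark grit with an aqua screw cap (fixed on), round, 53 mm across, 96 mm tall; the cap, 52 mm across, is its part from 75 to 96 mm up. Origin at the centre of its underside, z up. Starts upright on the aqua mark of the rack. About 0.15 kg.
- grey_bottle: Small grey bottle with a white ribbed cap (fixed on), round, 41 mm across up to 66 mm, the cap 32 mm across from 66 to 88 mm. Origin at the centre of its underside, z up. Starts upright on the white mark of the rack. About 0.09 kg.
- hardwood_block: Dark brown hardwood offcut block, 41 (own x) x 70 (own y) x 24 mm high. Origin at the centre of its underside. Starts in the grey bay at the back of the rack, 7 to 22 mm behind the jar and bottle (which stand about 14 mm apart, so fingers get at the block only once they are gone), long side parallel to the rack's back rail. About 0.07 kg.
- bur_stand: Low brown hardwood stand full of small coloured burs, 36 (own x) x 92 (own y) mm, the wood 28 mm high, the burs reach 49 mm. Origin at the centre of its underside. Grasp the wood across its long sides. Starts on the bench in front of the orange mat (on the robot's side). About 0.09 kg.
- rack: Fixed flat plywood rack: base board 170 x 170 mm, 12 mm thick (things stand on it at z = 0.012), x from -90 to +80 mm from its origin, which lies at bench level. Own +x points to its back, where a rail 10 mm thick (front face at x = +70 mm) rises 30 mm above the board; side cheeks 22 mm above the board run along its rear half at y = +-77 to 85 mm. The front is open.
- bay (a point): Centre of the grey-lined bay (50 mm along rack x by 104 mm along rack y, a flush marking) on top of the rack's board, 11 mm behind the rack's origin. The bur stand belongs here in the end, its long side along rack y.
- mark_aqua: Flush aqua rectangle, 70 mm (rack x) x 56 mm (rack y), on the rack's board in front of the bay; home of the aqua-capped jar. Origin at its centre on the board (z = 0.012). Its centre is 58 mm nearer to the front than the bay's centre and 30 mm to one side.
- mark_white: Flush white rectangle of the same size beside the aqua one, 60 mm from it centre to centre; home of the grey bottle. Which of the two marks is left varies. Origin at its centre on the board (z = 0.012).
- parking_tile: Fixed dark sooty kiln tile with a pale rim, 125 (own x) x 165 (own y) x 22 mm; flat top at z = 0.022; the side area where jar and bottle are set down meanwhile. Origin at the centre of its underside.
- work_mat: Fixed orange mat, 64 (own x) x 94 (own y) x 4 mm, top at z = 0.004; the hardwood block goes on it, its long side along the mat's long side (own y). Origin at the centre of its underside.

How it is judged:
On the way, in this order (a step that is already met when the one before it is completed fails the run):
1. jar and bottle both stand released and upright on the kiln tile (x of grit_jar in the frame of parking_tile between -0.062 and 0.062 m and y of grit_jar in the frame of parking_tile between -0.082 and 0.082 m and height (world z) of grit_jar between 0.016 and 0.03 m and angle between each of grit_jar, grey_bottle's own z axis and vertical below 0.1 rad and contact force between the fingers and grit_jar below 0.3 N and linear speed of each of grit_jar, grey_bottle below 0.03 m/s and x of grey_bottle in the frame of parking_tile between -0.062 and 0.062 m and y of grey_bottle in the frame of parking_tile between -0.082 and 0.082 m and height (world z) of grey_bottle between 0.016 and 0.03 m and contact force between the fingers and grey_bottle below 0.3 N), for 0.2 s.
2. then the hardwood block lies released on the orange mat, centred and lengthways (x of hardwood_block in the frame of work_mat between -0.012 and 0.012 m and y of hardwood_block in the frame of work_mat between -0.012 and 0.012 m and angle between the y axis of hardwood_block and the y axis of work_mat, either way round below 0.2 rad and height (world z) of hardwood_block between 0 and 0.012 m and angle between hardwood_block's own z axis and vertical below 0.1 rad and contact force between the fingers and hardwood_block below 0.3 N and linear speed of hardwood_block below 0.03 m/s), for 0.2 s.
3. then the bur stand lies released in the grey bay while jar and bottle are still on the tile (all of step 1 and x of bur_stand in the frame of bay between -0.012 and 0.012 m and y of bur_stand in the frame of bay between -0.012 and 0.012 m and angle between the y axis of bur_stand and the y axis of rack, either way round below 0.2 rad and height (world z) of bur_stand between 0.006 and 0.02 m and angle between bur_stand's own z axis and vertical below 0.1 rad and contact force between the fingers and bur_stand below 0.3 N and linear speed of bur_stand below 0.03 m/s), for 0.2 s.
At the end, for the whole second after the job is handed in: Block flat on the mat and bur stand in the bay, each within 12 mm of the centre along each axis and 0.2 rad of lengthways; jar upright within 12 mm of the centre of the aqua mark, bottle likewise on the white mark; all released and at rest (all of step 2 and x of bur_stand in the frame of bay between -0.012 and 0.012 m and y of bur_stand in the frame of bay between -0.012 and 0.012 m and angle between the y axis of bur_stand and the y axis of rack, either way round below 0.2 rad and height (world z) of bur_stand between 0.006 and 0.02 m and angle between each of bur_stand, grit_jar, grey_bottle's own z axis and vertical below 0.1 rad and contact force between the fingers and bur_stand below 0.3 N and linear speed of each of bur_stand, grit_jar, grey_bottle below 0.03 m/s and horizontal distance between grit_jar and mark_aqua below 0.012 m and height (world z) of grit_jar between 0.006 and 0.02 m and contact force between the fingers and grit_jar below 0.3 N and horizontal distance between grey_bottle and mark_white below 0.012 m and height (world z) of grey_bottle between 0.006 and 0.02 m and contact force between the fingers and grey_bottle below 0.3 N); the robot touches nothing.
It fails at once if the jar is tipped over (angle between grit_jar's own z axis and vertical above 0.7 rad).
It fails at once if the bottle is tipped over (angle between grey_bottle's own z axis and vertical above 0.7 rad).
It fails at once if the bur stand is tipped over (angle between bur_stand's own z axis and vertical above 0.7 rad).
It fails at once if the block is tipped over (angle between hardwood_block's own z axis and vertical above 0.7 rad).
It also fails if it takes over 128 s, if anything falls off the work surface, if the arm or the gripper's body presses on something with over 40 N, if the wrist force passes 120 N, or if a joint passes its speed limit or range.

### The arm

A 7-joint arm with a two-finger parallel gripper is mounted at the origin on a cart in front of the work surface, level with it; the furniture and walls round the work are solid. World frame = base frame: x ahead of the robot, y to its left, z up, the work surface at z = 0. Lengths are in m, angles in rad, forces in N, time in s.
With the tool pointing down it reaches from about 0.4 to 0.85 m from the base axis. Payload 4.5 kg.
Tool frame: the origin (TCP) lies midway between the tips of the shut fingers; the grasp point (between the pads) lies 19 mm behind it; z points along the fingers, y is the direction in which the jaws open and shut (so a half turn about z gives the same grasp; the last joint's range is limited). The gripper opens to 88 mm and grips with 3 to 60 N. Pads are 18 mm wide; open, the fingers measure 123 mm over their backs; the gripper's body (75 mm by 187 mm) begins 45 mm behind the grasp point.
Start: joints at [1.206, 0.689, -0.195, 1.565, 0.157, 0.902, -0.215], TCP at [0.243, -0.576, 0.239] pointing down, gripper open.
Joint ranges: [-3.01, 3.01], [-0.46, 2.08], [-1.47, 1.51], [0.13, 2.56], [-1, 4.14], [0.04, 2.09], [-2.66, 2.66]. Speed limits (rad/s): [2.57, 2.57, 3.14, 3.14, 3.14, 3.14, 3.14].

### API

Orientations are given as a unit quaternion [x, y, z, w].
In Python, from plant import r gives the robot as it stands. The module is installed in compiled form; this text tells all that it offers.
- The arm moves only by the tool carry_out, never from a script. Its argument "commands" is a list of rows, each a list of 6 numbers: the shift along the tool's x, y, z in m, then the turn, a rotation vector about the tool's x, y, z in degrees. In form: [[dx, dy, dz, wx, wy, wz], ...]. A call has 1 to 12 rows; each row is the pose to reach, as a shift and turn from the pose commanded when the call began, along the tool's axes at that moment; what a row does not reach only later rows make up. A row lasts 1/10 s, in which the tool goes at most 50 mm and 8.59 degrees, less where a joint would pass 70% of its speed; a pose out of reach is approached as far as the arm can. A call with a gripper value outside its range is refused whole. "fingers" is the closure in counts, from 0 (fully open) to 255 (shut), set as the call begins (left out, the last holds). The fingers move at their own pace and stop on an object; "grip_force" is the grip in N (left out, the last holds). Time passes only in rows, so rows that repeat a pose let the fingers close. It gives the time, the measured TCP pose, the force and the opening at its end, in the units of the state.
- r.get_state(): the state, without advancing time (a new reading comes with each control period).
- r.snapshot(name): name is "scene" or "top"; returns a dict with "img" (384x512x3 uint8, blue, green, red), "intrinsics" (3x3 intrinsics, pixels), "k1" (the pictures are not rectified: a ray, as slopes to the right and down, at radius r is drawn at 1 + k1 r^2 times it, then the intrinsics apply), "extrinsics" (4x4, takes a point from camera to world coordinates). Camera axes: x right, y down, z forward; pixel columns grow to the right and rows downward; lengths in m; the calibration is good to about 2 mm. A picture is of the moment at which its call begins. There is no depth.
- r.finish_job(): hands the job in, once; it reports no verdict.
Trained networks look in a picture, given as the dict that the camera call returned (one of the last four; its "shot" number tells which), for a name from the list of things; names that differ only in an ending like _2 or _b are one class to them, and where a whole thing is asked for, a point or a joint stands for the part that bears it (a point fixed in the world has none). Each returns a list of dicts, best first, with "p" (0 to 1); they miss things now and then, are a little off and sometimes report something else, mostly with a low value. They report only what shows in the picture. A call takes as long as a camera call.
- r.spot_in(picture, label): "xyz" ([x, y, z] in m, in world coordinates, good to about 4 mm: the middle of the surface that is visible of it).
- r.spot_point(picture, label): "xyz" ([x, y, z] in m, in world coordinates, good to about 4 mm: a listed point, or the origin of a listed thing).
The state is a dict: "clock": time; "q": joint angles; "qd": joint speeds; "joint_torque": joint torques, N m; "tool_pos": TCP position; "eef_rot": TCP orientation; "contact_force": force on the tool from outside, world axes, zero at the start; "moment": the same for the moment, N m; "opening": opening from 0.0 (shut) to 1.0 (fully open).
Only numpy, scipy, OpenCV 4.12 (cv2) and the standard library are available. Lean on these libraries where they do the work, as an engineer would, in place of code of your own. Each camera call takes 0.05 s, during which the arm holds its last target.

## Working session

There is one attempt and no reset: what is moved stays moved. The work goes in short steps, Python scripts to look and compute and a tool call to move; the robot and the scene stay as the last step left them, time stands still between calls to the robot, and variables do not carry over. Pictures are saved under pics/ and viewed, and the job is handed in when it is done.

Besides the shell and the picture viewer there is one more tool, called after "Request:" in YAML: its name, and indented under it one key for each argument. carry_out: Moves the arm, as the interface text tells. Its arguments: {"type":"object","properties":{"commands":{"type":"array","items":{"type":"array","items":{"type":"number"}}},"fingers":{"type":"number"},"grip_force":{"type":"number"}},"required":["commands"]}

```bash
mkdir -p pics; python3 - <<'E'
from plant import r
import cv2, numpy as np
s=r.get_state()
for k in s: print(k,s[k])
names=["grit_jar","grey_bottle","hardwood_block","bur_stand","rack","bay","mark_aqua","mark_white","parking_tile","work_mat"]
for c in ["scene","top"]:
    d=r.snapshot(c); cv2.imwrite(f"pics/{c}0.png",d["img"]); print(c,d["intrinsics"],d["k1"],d["extrinsics"])
    for n in names:
        for f in ("spot_in","spot_point"):
            try:
                o=getattr(r,f)(d,n)
                print(n,f,[(np.round(x["xyz"],4).tolist(),round(x["p"],2)) for x in o[:2]])
            except Exception as e: print(n,f,e)
print(r.get_state()["clock"])
E
```

```text
clock 0.0
q [ 1.20579927  0.68999653 -0.1945119   1.56633376  0.15729812  0.9024986
 -0.21507875]
qd [ 0.00061094  0.0003635  -0.0015966   0.00134789 -0.00070929  0.00131088
 -0.0017432 ]
joint_torque [-9.88164829e-04 -5.27563477e+01 -1.26710795e+00 -1.53428382e+01
 -5.26009791e-02  6.66146341e-03  1.90318465e-04]
tool_pos [ 0.24240258 -0.57539397  0.23790489]
eef_rot [ 9.80175412e-01  1.98129532e-01 -2.47021475e-04 -8.88732550e-04]
contact_force [-0.29795917  0.58275346 -0.2198743 ]
moment [0.03618923 0.02786788 0.03697807]
opening 0.9976484613337689
scene [[371.53522293   0.         261.36162432]
 [  0.         371.53522293 193.90656603]
 [  0.           0.           1.        ]] -0.05283076874719778 [[-0.56371955 -0.4379779   0.70028253 -0.06573687]
 [-0.82595271  0.30376993 -0.47489572  0.30358163]
 [-0.00473095 -0.84610826 -0.53299009  0.49137743]
 [ 0.          0.          0.          1.        ]]
grit_jar spot_in [([0.4989, 0.18, 0.0802], 0.81)]
grit_jar spot_point [([0.5235, 0.1735, 0.0124], 0.91)]
grey_bottle spot_in [([0.5122, 0.1183, 0.0633], 0.8)]
grey_bottle spot_point [
[... 1823 characters left out ...]
4434, -0.3387, 0.0231], 0.57)]
bur_stand spot_point [([0.4507, -0.3455, -0.0036], 0.85)]
rack spot_in [([0.6016, 0.1411, 0.0116], 0.61)]
rack spot_point [([0.5723, 0.1523, -0.0007], 0.75)]
bay spot_in [([0.6021, 0.1418, 0.0099], 0.64)]
bay spot_point [([0.5848, 0.1511, 0.0099], 0.63)]
mark_aqua spot_in [([0.497, 0.1611, 0.0094], 0.73)]
mark_aqua spot_point [([0.5174, 0.1727, 0.0101], 0.73)]
mark_white spot_in [([0.5161, 0.1046, 0.0203], 0.91)]
mark_white spot_point [([0.5342, 0.1169, 0.0168], 0.57)]
parking_tile spot_in [([0.5439, -0.0961, 0.0252], 0.73)]
parking_tile spot_point [([0.5429, -0.0966, 0.0022], 0.97)]
work_mat spot_in [([0.544, -0.3116, 0.0023], 0.57)]
work_mat spot_point []
2.1
```

View pics/scene0.png

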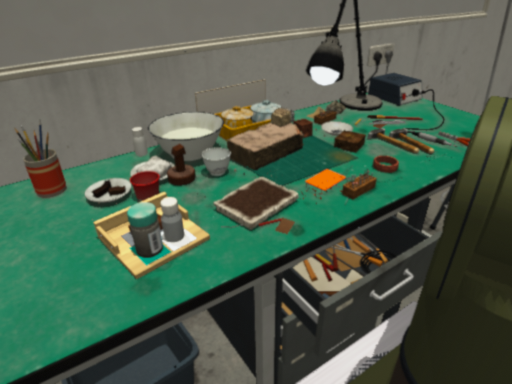

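View pics/top0.png

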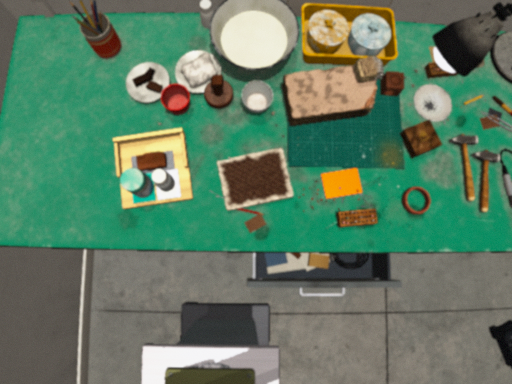

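```bash
python3 -c "
import cv2
i=cv2.imread('pics/top0.png')
cv2.imwrite('pics/topc.png',cv2.resize(i[60:200,100:280],None,fx=4,fy=4))
cv2.imwrite('pics/topd.png',cv2.resize(i[60:200,270:410],None,fx=4,fy=4))"
```

```text
(no output)
```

View pics/topc.png

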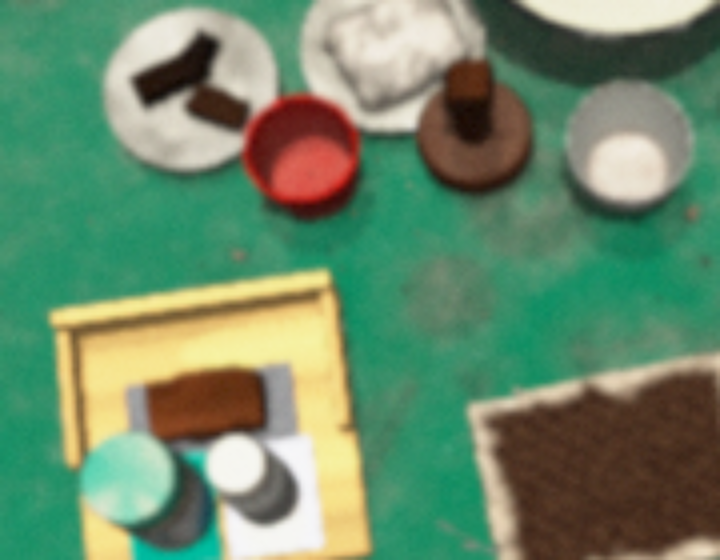

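View pics/topd.png

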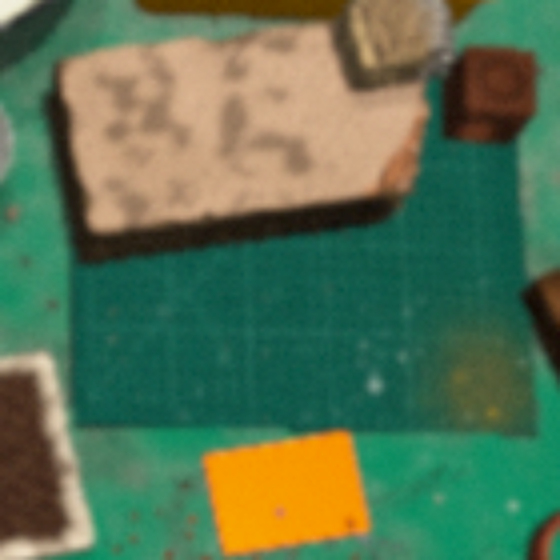

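The top view shows the rack at about x 115–190, y 130–207, with the jar on the left, the bottle on the right and the block behind them. The tile is near (255,178), the mat near (341,183) and the stand near (357,217). Next I'll get exact poses and yaws.

```bash
cat > h.py <<'E'
from plant import r
import cv2, numpy as np
from scipy.spatial.transform import Rotation as R
def back(d,uv,z):
    K=d["intrinsics"];E=np.array(d["extrinsics"]);k=d["k1"]
    uv=np.atleast_2d(np.array(uv,float))
    n=cv2.undistortPoints(uv.reshape(-1,1,2),np.array(K),np.array([k,0,0,0,0.])).reshape(-1,2)
    w=np.c_[n,np.ones(len(n))]@E[:3,:3].T; o=E[:3,3]
    return o+w*((z-o[2])/w[:,2])[:,None]
def proj(d,P):
    E=np.array(d["extrinsics"]);P=np.atleast_2d(P)
    c=(P-E[:3,3])@E[:3,:3]; n=c[:,:2]/c[:,2:]; r2=(n**2).sum(1,keepdims=True)
    n=n*(1+d["k1"]*r2); K=np.array(d["intrinsics"])
    return n*[K[0,0],K[1,1]]+K[:2,2]
def rect(d,mask,z,seed):
    n,l,st,c=cv2.connectedComponentsWithStats(mask.astype(np.uint8))
    best=min(range(1,n),key=lambda i:np.hypot(*(c[i]-seed))+ (1e3 if st[i,4]<40 else 0))
    cs,_=cv2.findContours((l==best).astype(np.uint8),cv2.RETR_EXTERNAL,cv2.CHAIN_APPROX_NONE)
    p=cs[0].reshape(-1,2)
    W=back(d,p,z)[:,:2]
    (cx,cy),(w,h),a=cv2.minAreaRect((W*1000).astype(np.float32))
    if w<h: w,h,a=h,w,a+90
    a=(a+90)%180-90
    return dict(c=(round(cx),round(cy)),c1=(round(cx,1),round(cy,1)),long=round(w,1),short=round(h,1),longdir=round(a,1),npx=int(st[best,4]))
def draw(img,d,c,yaw,lx,ly,z,col):
    ca,sa=np.cos(yaw),np.sin(yaw)
    P=[[c[0]+ca*x-sa*y,c[1]+sa*x+ca*y,z] for x,y in [(-lx,-ly),(lx,-ly),(lx,ly),(-lx,ly)]]
    q=proj(d,np.array(P)); s=4
    cv2.polylines(img,[np.round(q*s).astype(np.int32)],True,col,1)
E
python3 - <<'E'
from h import *
d=r.snapshot("top"); im=d["img"]; hsv=cv2.cvtColor(im,cv2.COLOR_BGR2HSV); H,S,V=[hsv[...,i].astype(int) for i in range(3)]
print("mat",rect(d,(H<25)&(H>8)&(S>200)&(V>150),.004,(341,183)))
print("tile",rect(d,((V<110)&(H<25)),.022,(255,178)))
print("white",rect(d,((V>170)&(S<50)),.012,(175,188)))
print("rackwood",rect(d,((H>12)&(H<32)&(S>60)&(V>130)),.012,(152,170)))
print("block",rect(d,((V<140)&(H<20)&(S>90)),.036,(152,160)))
print("stand",rect(d,((V<190)&(H<25)&(S>80)),.03,(357,217)))
for p in [(112.5,138),(182.5,127.5)]: print("rail top ends",back(d,p,.042))
for p in [(100+128/4,60+385/4),(100+292/4,60+365/4)]: print("bay back corners",back(d,p,.012))
# tile corners
E
```

```text
mat {'c': (542, -313), 'c1': (541.9, -313.4), 'long': 92.9, 'short': 63.3, 'longdir': -78.6, 'npx': 901}
tile {'c': (548, -97), 'c1': (547.7, -97.1), 'long': 139.6, 'short': 105.4, 'longdir': -77.1, 'npx': 2250}
white {'c': (532, 117), 'c1': (532.0, 116.6), 'long': 76.1, 'short': 64.3, 'longdir': 9.3, 'npx': 547}
rackwood {'c': (571, 153), 'c1': (570.6, 152.7), 'long': 183.3, 'short': 178.9, 'longdir': 9.9, 'npx': 2687}
block {'c': (580, 150), 'c1': (580.2, 149.6), 'long': 68.9, 'short': 39.1, 'longdir': -79.4, 'npx': 428}
stand {'c': (453, -342), 'c1': (453.2, -342.1), 'long': 94.6, 'short': 36.9, 'longdir': -84.5, 'npx': 586}
rail top ends [[0.63433796 0.24560874 0.042     ]]
rail top ends [[0.66279994 0.07755929 0.042     ]]
bay back corners [[0.59765496 0.20399016 0.012     ]]
bay back corners [[0.61177189 0.10326071 0.012     ]]
```

```bash
cat > ov.py <<'E'
from h import *
import sys
def rackdraw(B,d,O,th):
    ca,sa=np.cos(th),np.sin(th)
    def W(x,y): return (O[0]+ca*x-sa*y,O[1]+sa*x+ca*y)
    draw(B,d,W(-.005,0),th,.085,.085,.012,(255,0,0))
    draw(B,d,W(.011,0),th,.025,.052,.012,(0,0,255))
    draw(B,d,W(-.047,.030),th,.035,.028,.012,(255,0,255))
    draw(B,d,W(-.047,-.030),th,.035,.028,.012,(255,0,255))
    draw(B,d,W(.075,0),th,.005,.085,.042,(255,255,0))
    return [W(.011,0),W(-.047,.03),W(-.047,-.03)]
E
python3 - <<'E'
from ov import *
d=r.snapshot("top"); e=r.snapshot("scene")
rd=np.deg2rad
for dd,nm in ((d,"t"),(e,"s")):
    B=cv2.resize(dd["img"],None,fx=4,fy=4,interpolation=cv2.INTER_CUBIC)
    print(rackdraw(B,dd,(.5715,.1495),rd(9.5)))
    draw(B,dd,(.5425,-.3135),rd(11.4),.032,.047,.004,(255,0,0))
    draw(B,dd,(.546,-.0965),rd(11.5),.0625,.0825,.022,(255,0,0))
    draw(B,dd,(.5825,.1505),rd(10.5),.0205,.035,.036,(0,255,0))
    draw(B,dd,(.4535,-.3425),rd(5.5),.018,.046,.028,(0,255,0))
    if nm=="t":
        cv2.imwrite("pics/t1a.png",B[480:860,420:1180]); cv2.imwrite("pics/t1b.png",B[600:940,1200:1560])
    else:
        cv2.imwrite("pics/s1a.png",B[720:1120,360:920]); cv2.imwrite("pics/s1b.png",B[640:940,800:1560])
E
```

```text
[(np.float64(0.5823491416169095), np.float64(0.15131552366446746)), (np.float64(0.5201931485519299), np.float64(0.1713313305706651)), (np.float64(0.5300960049035705), np.float64(0.11215419447843121))]
[(np.float64(0.5823491416169095), np.float64(0.15131552366446746)), (np.float64(0.5201931485519299), np.float64(0.1713313305706651)), (np.float64(0.5300960049035705), np.float64(0.11215419447843121))]
```

View pics/t1a.png

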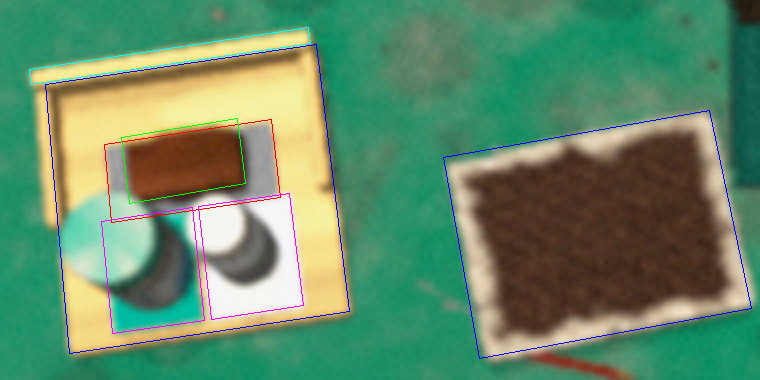

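View pics/t1b.png

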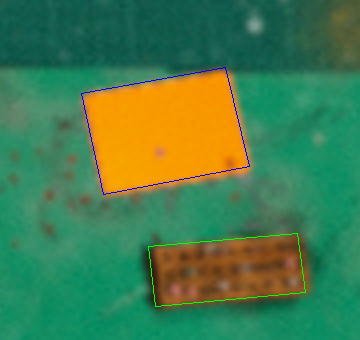

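View pics/s1a.png

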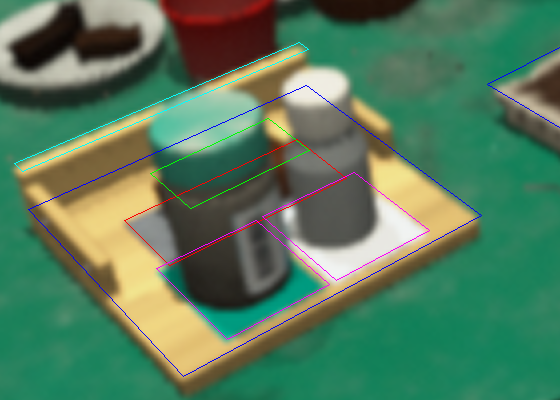

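View pics/s1b.png

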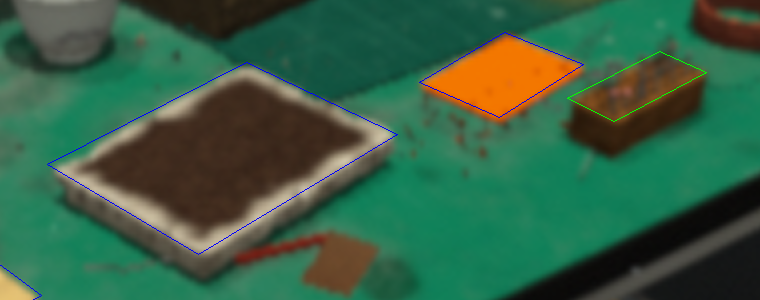

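```bash
cat >> h.py <<'E'
def go(x,y,z,yaw):
    """delta in tool frame to world pos, tool down with jaw axis (tool y) at yaw deg"""
    s=r.get_state(); R0=R.from_quat(s["eef_rot"])
    best=None
    for yy in (yaw,yaw+180):
        a=np.deg2rad(yy); Y=np.array([np.cos(a),np.sin(a),0]);Z=np.array([0,0,-1.]);X=np.cross(Y,Z)
        w=np.rad2deg((R0.inv()*R.from_matrix(np.c_[X,Y,Z])).as_rotvec())
        if best is None or np.linalg.norm(w)<np.linalg.norm(best): best=w
    dp=R0.inv().apply(np.array([x,y,z])-s["tool_pos"])
    print("shift",np.round(dp,4).tolist(),"rot",np.round(best,2).tolist(),"t",round(s["clock"],1))
def st():
    s=r.get_state(); R0=R.from_quat(s["eef_rot"]).as_matrix()
    print("t",round(s["clock"],2),"p",np.round(s["tool_pos"],4),"jaw",round(np.rad2deg(np.arctan2(R0[1,1],R0[0,1])),1),"tilt",round(np.rad2deg(np.arccos(-R0[2,2])),2),"F",np.round(s["contact_force"],1),"open",round(s["opening"],3),"q",np.round(s["q"],2))
E
python3 - <<'E'
from h import *
d=r.snapshot("top")
print("jar",back(d,(132-.4,179.75-.4),.108),"bot",back(d,(159.3-.4,175.5-.4),.100))
st()
go(.5,-.3,.26,9.5)
E
```

```text
jar [[0.5200136  0.17065059 0.108     ]] bot [[0.53207079 0.1134817  0.1       ]]
t 2.3 p [ 0.2427 -0.576   0.2388] jaw -67.1 tilt 0.01 F [-0.   0.6 -0.2] open 1.003 q [ 1.21  0.69 -0.19  1.57  0.16  0.9  -0.22]
shift [0.3443, -0.1544, -0.0213] rot [0.0, 0.0, -76.65] t 2.3
```

Request:
carry_out:
  commands:
    - [0.344,-0.154,-0.021,0,0,-76.6]
    - [0.344,-0.154,-0.021,0,0,-76.6]
    - [0.344,-0.154,-0.021,0,0,-76.6]
    - [0.344,-0.154,-0.021,0,0,-76.6]
    - [0.344,-0.154,-0.021,0,0,-76.6]
    - [0.344,-0.154,-0.021,0,0,-76.6]
    - [0.344,-0.154,-0.021,0,0,-76.6]
    - [0.344,-0.154,-0.021,0,0,-76.6]
    - [0.344,-0.154,-0.021,0,0,-76.6]
    - [0.344,-0.154,-0.021,0,0,-76.6]
    - [0.344,-0.154,-0.021,0,0,-76.6]
    - [0.344,-0.154,-0.021,0,0,-76.6]
  fingers: 0
  grip_force: 20

```text
clock: 3.5
tool_pos: [0.4991, -0.3016, 0.2596]
eef_rot: [0.648, 0.762, -0.0, -0.0]
contact_force: [-0.9, -0.3, -0.1]
opening: 1.002
```

```bash
python3 - <<'E'
from h import *
st()
go(.521,.171,.2,9.5)
E
```

```text
t 3.5 p [ 0.4991 -0.3016  0.2596] jaw 9.2 tilt 0.05 F [-0.9 -0.3 -0.1] open 1.002 q [ 0.78  0.65 -0.55  1.66  0.4   0.95  0.24]
shift [0.463, 0.0972, 0.0593] rot [-0.04, 0.03, -0.3] t 3.5
```

Request:
carry_out:
  commands:
    - [0.463,0.098,0.06,0,0,-0.2]
    - [0.463,0.098,0.06,0,0,-0.2]
    - [0.463,0.098,0.06,0,0,-0.2]
    - [0.463,0.098,0.06,0,0,-0.2]
    - [0.463,0.098,0.06,0,0,-0.2]
    - [0.463,0.098,0.06,0,0,-0.2]
    - [0.463,0.098,0.06,0,0,-0.2]
    - [0.463,0.098,0.06,0,0,-0.2]
    - [0.463,0.098,0.06,0,0,-0.2]
    - [0.463,0.098,0.06,0,0,-0.2]
    - [0.463,0.098,0.06,0,0,-0.2]
    - [0.463,0.098,0.06,0,0,-0.2]

```text
clock: 4.7
tool_pos: [0.5206, 0.1715, 0.1996]
eef_rot: [0.646, 0.764, -0.001, 0.0]
contact_force: [0.6, -1.6, 0.5]
opening: 0.998
```

```bash
python3 - <<'E'
from h import *
st()
go(.521,.171,.075,9.5)
d=r.snapshot("scene"); cv2.imwrite("pics/a1.png",cv2.resize(d["img"][100:300,60:320],None,fx=3,fy=3))
E
```

```text
t 4.7 p [0.5206 0.1715 0.1996] jaw 9.6 tilt 0.08 F [ 0.6 -1.6  0.5] open 0.998 q [-0.13  0.67 -0.46  1.83  0.43  0.74 -0.65]
shift [-0.0004, 0.0004, 0.1246] rot [-0.02, 0.08, 0.08] t 4.7
```

View pics/a1.png

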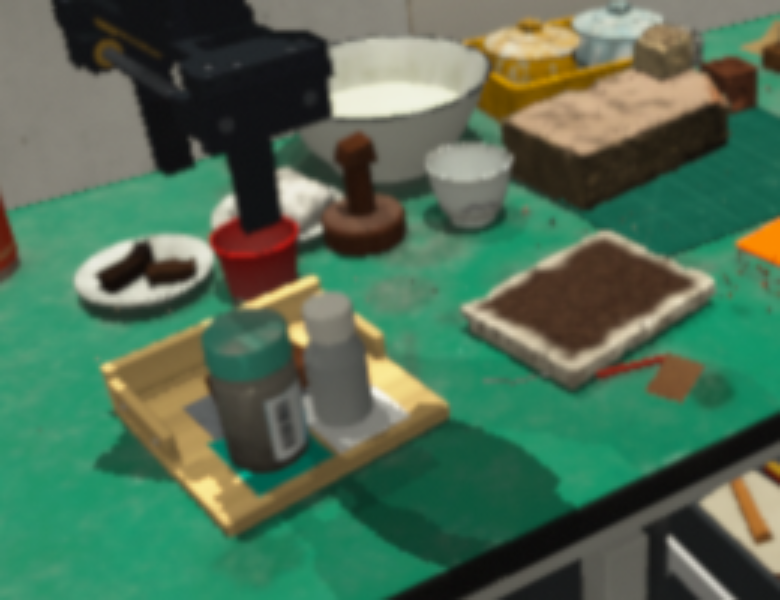

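The jaws straddle the jar front to back, so I'll descend onto the cap.

Request:
carry_out:
  commands:
    - [0,0,0.025,0,0,0]
    - [0,0,0.05,0,0,0]
    - [0,0,0.075,0,0,0]
    - [0,0,0.1,0,0,0]
    - [0,0,0.115,0,0,0]
    - [0,0,0.124,0,0,0]
    - [0,0,0.124,0,0,0]

```text
clock: 5.45
tool_pos: [0.5204, 0.1703, 0.075]
eef_rot: [0.646, 0.763, -0.001, 0.0]
contact_force: [0.2, 0.4, 0.3]
opening: 1.0
```

Request:
carry_out:
  commands:
    - [0,0,0,0,0,0]
    - [0,0,0,0,0,0]
    - [0,0,0,0,0,0]
    - [0,0,0,0,0,0]
    - [0,0,0,0,0,0]
    - [0,0,0,0,0,0]
    - [0,0,0,0,0,0]
    - [0,0,0,0,0,0]
  fingers: 255
  grip_force: 15

```text
clock: 6.25
tool_pos: [0.5209, 0.1725, 0.076]
eef_rot: [0.645, 0.764, 0.0, 0.0]
contact_force: [-0.3, 0.4, 4.1]
opening: 0.583
```

```bash
python3 - <<'E'
from h import *
st()
d=r.snapshot("scene"); cv2.imwrite("pics/a2.png",cv2.resize(d["img"][100:300,60:320],None,fx=3,fy=3))
E
```

```text
t 6.25 p [0.5209 0.1725 0.076 ] jaw 9.7 tilt 0.05 F [-0.3  0.4  4.1] open 0.583 q [-0.21  0.85 -0.32  1.91  0.57  0.46 -0.78]
```

View pics/a2.png

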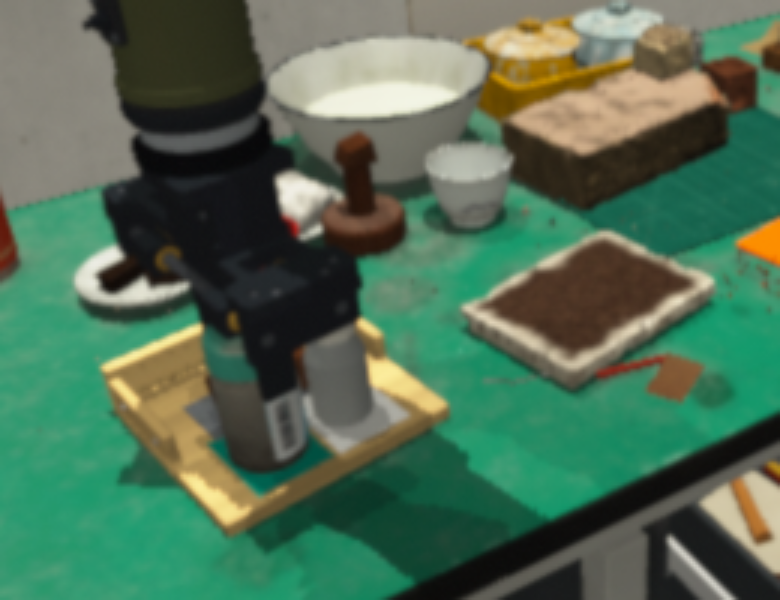

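Request:
carry_out:
  commands:
    - [0,0,-0.015,0,0,0]
    - [0,0,-0.04,0,0,0]
    - [0,0,-0.07,0,0,0]
    - [0,0,-0.1,0,0,0]
    - [0,0,-0.1,0,0,0]

```text
clock: 6.8
tool_pos: [0.5222, 0.1733, 0.1786]
eef_rot: [0.645, 0.764, 0.003, 0.001]
contact_force: [-0.3, -0.3, -2.1]
opening: 0.582
```

```bash
python3 - <<'E'
from h import *
st()
go(.5385,-.063,.15,11.5)
E
```

```text
t 6.8 p [0.5222 0.1733 0.1786] jaw 9.6 tilt 0.33 F [-0.3 -0.3 -2.1] open 0.582 q [-0.14  0.7  -0.45  1.85  0.46  0.69 -0.68]
shift [-0.2358, -0.0236, 0.0281] rot [0.32, -0.09, -1.87] t 6.8
```

Request:
carry_out:
  commands:
    - [-0.03,-0.003,0.0,0,0,-0.3]
    - [-0.065,-0.006,0.005,0,0,-0.6]
    - [-0.1,-0.01,0.01,0,0,-1]
    - [-0.135,-0.013,0.014,0,0,-1.3]
    - [-0.17,-0.017,0.02,0,0,-1.6]
    - [-0.205,-0.02,0.025,0,0,-1.8]
    - [-0.225,-0.022,0.026,0,0,-1.9]
    - [-0.235,-0.023,0.026,0,0,-1.9]
    - [-0.235,-0.023,0.026,0,0,-1.9]
    - [-0.235,-0.023,0.026,0,0,-1.9]

```text
clock: 7.8
tool_pos: [0.5371, -0.0615, 0.1495]
eef_rot: [0.632, 0.775, 0.0, -0.001]
contact_force: [0.5, 0.6, -1.5]
opening: 0.584
```

```bash
python3 - <<'E'
from h import *
st()
go(.5385,-.063,.086,11.5)
E
```

```text
t 7.8 p [ 0.5371 -0.0615  0.1495] jaw 11.6 tilt 0.09 F [ 0.5  0.6 -1.5] open 0.584 q [ 0.31  0.74 -0.47  1.9   0.54  0.63 -0.3 ]
shift [-0.0019, 0.001, 0.0635] rot [0.0, -0.09, 0.15] t 7.8
```

Request:
carry_out:
  commands:
    - [0,0,0.02,0,0,0]
    - [0,0,0.04,0,0,0]
    - [0,0,0.055,0,0,0]
    - [0,0,0.061,0,0,0]
    - [0,0,0.063,0,0,0]
    - [0,0,0.064,0,0,0]
    - [0,0,0.064,0,0,0]

```text
clock: 8.5
tool_pos: [0.5376, -0.0622, 0.0866]
eef_rot: [0.632, 0.775, 0.001, 0.0]
contact_force: [-0.3, 0.0, -0.6]
opening: 0.579
```

Request:
carry_out:
  commands:
    - [0,0,0,0,0,0]
    - [0,0,0,0,0,0]
    - [0,0,0,0,0,0]
    - [0,0,0,0,0,0]
    - [0,0,0,0,0,0]
    - [0,0,0,0,0,0]
  fingers: 0

```text
clock: 9.1
tool_pos: [0.5373, -0.0633, 0.0857]
eef_rot: [0.632, 0.775, -0.0, 0.0]
contact_force: [-0.2, 0.1, 1.1]
opening: 0.997
```

Request:
carry_out:
  commands:
    - [0,0,-0.02,0,0,0]
    - [0,0,-0.05,0,0,0]
    - [0,0,-0.085,0,0,0]
    - [0,0,-0.115,0,0,0]
    - [0,0,-0.115,0,0,0]

```text
clock: 9.6
tool_pos: [0.5398, -0.0629, 0.2044]
eef_rot: [0.633, 0.775, 0.002, 0.003]
contact_force: [0.5, 0.3, -0.4]
opening: 1.0
```

```bash
python3 - <<'E'
from h import *
st()
go(.531,.114,.2,9.5)
d=r.snapshot("top")
for n in("grit_jar","grey_bottle"):
  print(n,[(np.round(x["xyz"],4).tolist(),round(x["p"],2)) for x in r.spot_point(d,n)[:2]])
d=r.snapshot("scene"); cv2.imwrite("pics/a3.png",cv2.resize(d["img"][100:300,60:320],None,fx=3,fy=3))
E
```

```text
t 9.6 p [ 0.5398 -0.0629  0.2044] jaw 11.5 tilt 0.44 F [ 0.5  0.3 -0.4] open 1.0 q [ 0.35  0.67 -0.53  1.85  0.48  0.75 -0.24]
shift [0.1751, 0.0267, 0.0043] rot [0.43, 0.08, 2.03] t 9.6
grit_jar [([0.5382, -0.0623, 0.0261], 0.52)]
grey_bottle [([0.5321, 0.1196, 0.013], 0.81)]
```

View pics/a3.png

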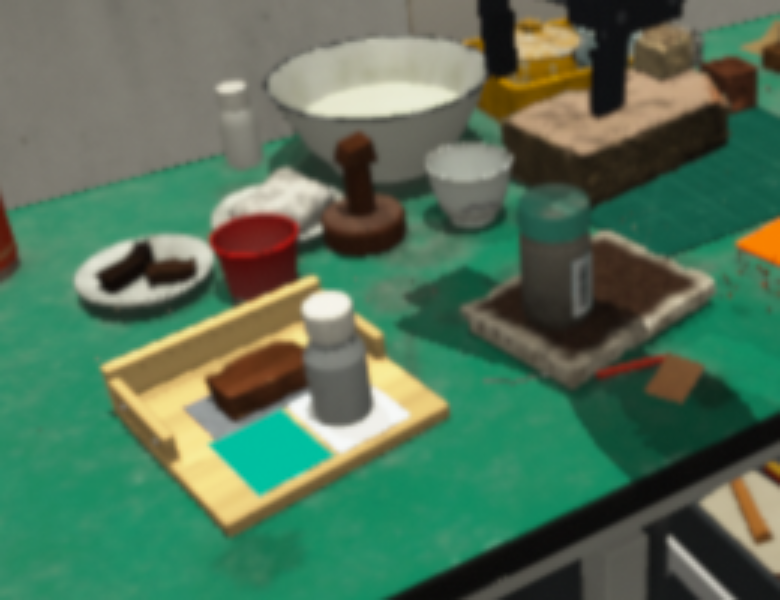

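The jar stands upright on the tile at (555,260) in the crop. The bottle is next.

Request:
carry_out:
  commands:
    - [0.04,0.006,0,0,0,0.4]
    - [0.085,0.013,0,0,0,1]
    - [0.13,0.02,0,0,0,1.5]
    - [0.165,0.026,0,0,0,2]
    - [0.176,0.028,0,0,0,2]
    - [0.176,0.028,0,0,0,2]
    - [0.176,0.028,0,0,0,2]
    - [0.176,0.028,0,0,0,2]

```text
clock: 10.6
tool_pos: [0.5295, 0.1119, 0.2001]
eef_rot: [0.647, 0.762, -0.001, 0.0]
contact_force: [-0.4, -0.5, -0.4]
opening: 1.001
```

```bash
python3 - <<'E'
from h import *
st()
go(.531,.1145,.071,9.5)
d=r.snapshot("top"); cv2.imwrite("pics/a4.png",cv2.resize(d["img"][100:240,90:310],None,fx=3.5,fy=3.5))
E
```

```text
t 10.6 p [0.5295 0.1119 0.2001] jaw 9.3 tilt 0.14 F [-0.4 -0.5 -0.4] open 1.001 q [ 0.    0.67 -0.49  1.85  0.45  0.74 -0.58]
shift [0.0026, 0.002, 0.1291] rot [-0.08, 0.12, -0.15] t 10.6
```

View pics/a4.png

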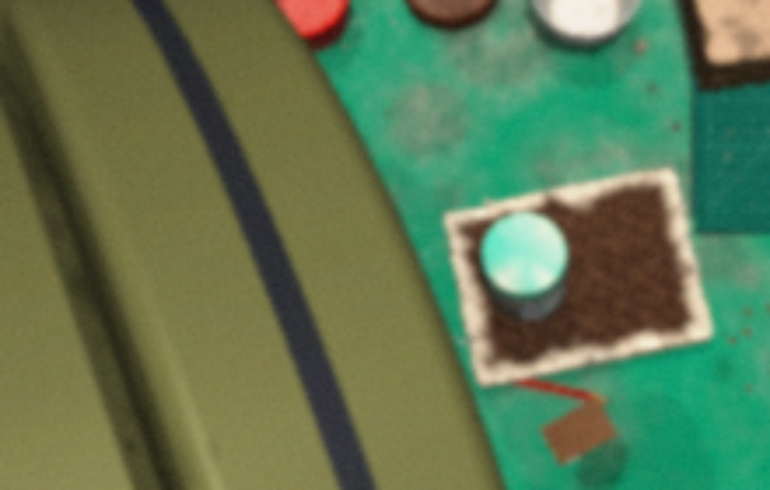

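Request:
carry_out:
  commands:
    - [0.002,0.002,0.025,0,0,0]
    - [0.002,0.002,0.05,0,0,0]
    - [0.002,0.002,0.075,0,0,0]
    - [0.002,0.002,0.1,0,0,0]
    - [0.002,0.002,0.118,0,0,0]
    - [0.002,0.002,0.127,0,0,0]
    - [0.002,0.002,0.127,0,0,0]

```text
clock: 11.35
tool_pos: [0.5307, 0.1159, 0.0728]
eef_rot: [0.646, 0.763, -0.001, -0.0]
contact_force: [-0.5, -0.3, 0.6]
opening: 0.998
```

Request:
carry_out:
  commands:
    - [0,0,0,0,0,0]
    - [0,0,0,0,0,0]
    - [0,0,0,0,0,0]
    - [0,0,0,0,0,0]
    - [0,0,0,0,0,0]
    - [0,0,0,0,0,0]
    - [0,0,0,0,0,0]
    - [0,0,0,0,0,0]
    - [0,0,0,0,0,0]
    - [0,0,0,0,0,0]
  fingers: 255
  grip_force: 12

```text
clock: 12.35
tool_pos: [0.5311, 0.1172, 0.0737]
eef_rot: [0.646, 0.764, 0.0, 0.0]
contact_force: [0.4, -0.2, 0.9]
opening: 0.357
```

```bash
python3 - <<'E'
from h import *
st()
d=r.snapshot("scene"); cv2.imwrite("pics/a5.png",cv2.resize(d["img"][100:300,60:320],None,fx=3,fy=3))
E
```

```text
t 12.35 p [0.5311 0.1172 0.0737] jaw 9.6 tilt 0.0 F [ 0.4 -0.2  0.9] open 0.357 q [-0.1   0.86 -0.34  1.93  0.61  0.46 -0.72]
```

View pics/a5.png

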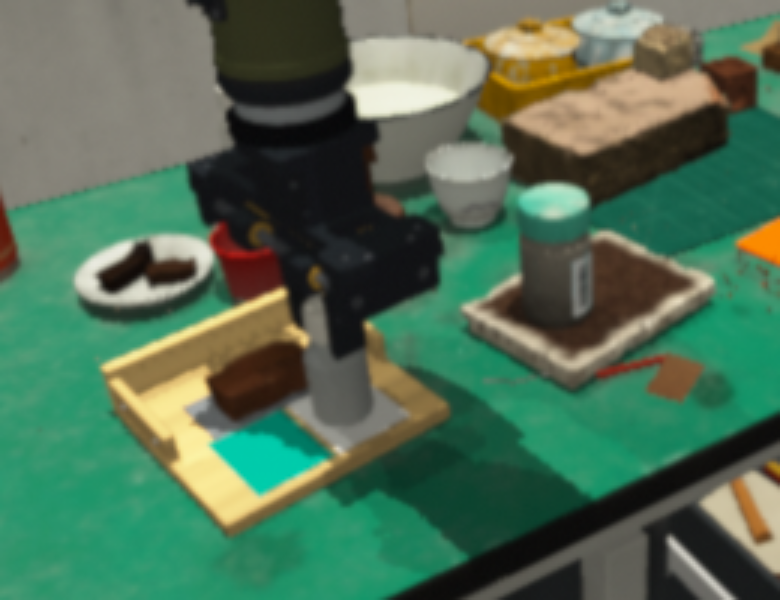

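Request:
carry_out:
  commands:
    - [0,0,-0.015,0,0,0]
    - [0,0,-0.04,0,0,0]
    - [0,0,-0.075,0,0,0]
    - [0,0,-0.11,0,0,0]
    - [0,0,-0.14,0,0,0]
    - [0,0,-0.155,0,0,0]
    - [0,0,-0.155,0,0,0]

```text
clock: 13.1
tool_pos: [0.5323, 0.1176, 0.2307]
eef_rot: [0.646, 0.763, 0.002, 0.001]
contact_force: [-0.4, 0.1, -0.5]
opening: 0.351
```

```bash
python3 - <<'E'
from h import *
st()
go(.553,-.136,.23,11.5)
E
```

```text
t 13.1 p [0.5323 0.1176 0.2307] jaw 9.5 tilt 0.25 F [-0.4  0.1 -0.5] open 0.351 q [ 0.02  0.63 -0.52  1.81  0.42  0.81 -0.55]
shift [-0.2535, -0.0215, 0.0005] rot [0.25, -0.02, -1.97] t 13.1
```

Request:
carry_out:
  commands:
    - [-0.03,-0.003,0.0,0,0,-0.3]
    - [-0.065,-0.006,0,0,0,-0.6]
    - [-0.1,-0.01,0,0,0,-1]
    - [-0.135,-0.013,0,0,0,-1.3]
    - [-0.17,-0.017,0,0,0,-1.6]
    - [-0.205,-0.02,0,0,0,-1.8]
    - [-0.235,-0.021,0,0,0,-1.9]
    - [-0.252,-0.021,0,0,0,-1.9]
    - [-0.252,-0.021,0,0,0,-1.9]
    - [-0.252,-0.021,0,0,0,-1.9]

```text
clock: 14.1
tool_pos: [0.5515, -0.1339, 0.2276]
eef_rot: [0.633, 0.774, -0.0, -0.001]
contact_force: [0.3, 0.6, -1.1]
opening: 0.359
```

```bash
python3 - <<'E'
from h import *
st()
go(.553,-.136,.0835,11.5)
E
```

```text
t 14.1 p [ 0.5515 -0.1339  0.2276] jaw 11.5 tilt 0.13 F [ 0.3  0.6 -1.1] open 0.359 q [ 0.49  0.67 -0.56  1.74  0.45  0.86 -0.08]
shift [-0.0026, 0.0013, 0.1441] rot [-0.09, -0.09, -0.03] t 14.1
```

Request:
carry_out:
  commands:
    - [-0.001,0.001,0.03,0,0,0]
    - [-0.002,0.001,0.06,0,0,0]
    - [-0.002,0.001,0.09,0,0,0]
    - [-0.002,0.001,0.115,0,0,0]
    - [-0.002,0.001,0.133,0,0,0]
    - [-0.002,0.001,0.141,0,0,0]
    - [-0.002,0.001,0.144,0,0,0]
    - [-0.002,0.001,0.145,0,0,0]
    - [-0.002,0.001,0.145,0,0,0]

```text
clock: 15.0
tool_pos: [0.5542, -0.1362, 0.0845]
eef_rot: [0.633, 0.774, 0.0, 0.001]
contact_force: [-0.6, -1.1, -0.9]
opening: 0.353
```

Request:
carry_out:
  commands:
    - [0,0,0,0,0,0]
    - [0,0,0,0,0,0]
    - [0,0,0,0,0,0]
    - [0,0,0,0,0,0]
    - [0,0,0,0,0,0]
    - [0,0,0,0,0,0]
    - [0,0,0,0,0,0]
  fingers: 0

```text
clock: 15.7
tool_pos: [0.5536, -0.1366, 0.0837]
eef_rot: [0.633, 0.774, -0.0, 0.0]
contact_force: [0.5, -0.0, -0.3]
opening: 0.966
```

Request:
carry_out:
  commands:
    - [0,0,-0.02,0,0,0]
    - [0,0,-0.05,0,0,0]
    - [0,0,-0.085,0,0,0]
    - [0,0,-0.12,0,0,0]
    - [0,0,-0.15,0,0,0]
    - [0,0,-0.15,0,0,0]

```text
clock: 16.3
tool_pos: [0.5562, -0.1364, 0.2378]
eef_rot: [0.633, 0.774, 0.002, 0.003]
contact_force: [0.6, -0.3, -0.1]
opening: 1.0
```

```bash
python3 - <<'E'
from h import *
from ov import rackdraw
st()
d=r.snapshot("top")
for n in("grit_jar","grey_bottle","hardwood_block"):
  print(n,[(np.round(x["xyz"],4).tolist(),round(x["p"],2)) for x in r.spot_point(d,n)[:2]])
im=d["img"]; hsv=cv2.cvtColor(im,cv2.COLOR_BGR2HSV); H,S,V=[hsv[...,i].astype(int) for i in range(3)]
print("block",rect(d,((V<140)&(H<20)&(S>90)),.036,(152,160)))
print("aqua",rect(d,((H>78)&(H<95)&(S>150)&(V>120)),.012,(140,190)))
B=cv2.resize(im,None,fx=4,fy=4,interpolation=cv2.INTER_CUBIC)
rackdraw(B,d,(.5715,.1495),np.deg2rad(9.5))
draw(B,d,(.5805,.1495),np.deg2rad(10.5),.0205,.035,.036,(0,255,0))
cv2.imwrite("pics/a6.png",B[480:880,420:1220])
d=r.snapshot("scene"); cv2.imwrite("pics/a7.png",cv2.resize(d["img"][100:300,60:320],None,fx=3,fy=3))
go(.5805,.1495,.15,10)
E
```

```text
t 16.3 p [ 0.5562 -0.1364  0.2378] jaw 11.4 tilt 0.47 F [ 0.6 -0.3 -0.1] open 1.0 q [ 0.49  0.66 -0.57  1.72  0.45  0.88 -0.07]
grit_jar [([0.5415, -0.0621, 0.0224], 0.6), ([0.5838, 0.152, 0.0104], 0.55)]
grey_bottle [([0.5532, -0.1369, 0.0247], 0.47), ([0.5406, -0.0616, 0.0233], 0.43)]
hardwood_block [([0.5836, 0.1516, 0.0114], 0.69)]
block {'c': (580, 147), 'c1': (579.7, 146.7), 'long': 62.9, 'short': 36.8, 'longdir': -78.5, 'npx': 183}
aqua {'c': (521, 172), 'c1': (520.8, 172.2), 'long': 66.3, 'short': 50.6, 'longdir': 10.0, 'npx': 552}
shift [0.2748, 0.0844, 0.0823] rot [-0.16, -0.04, 1.46] t 16.6
```

View pics/a6.png

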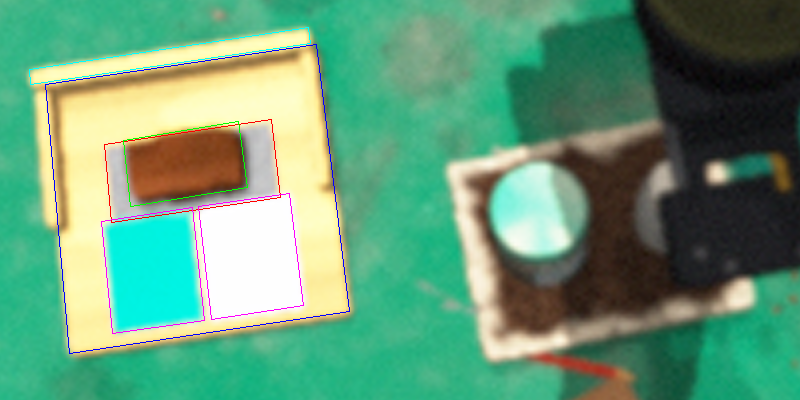

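View pics/a7.png

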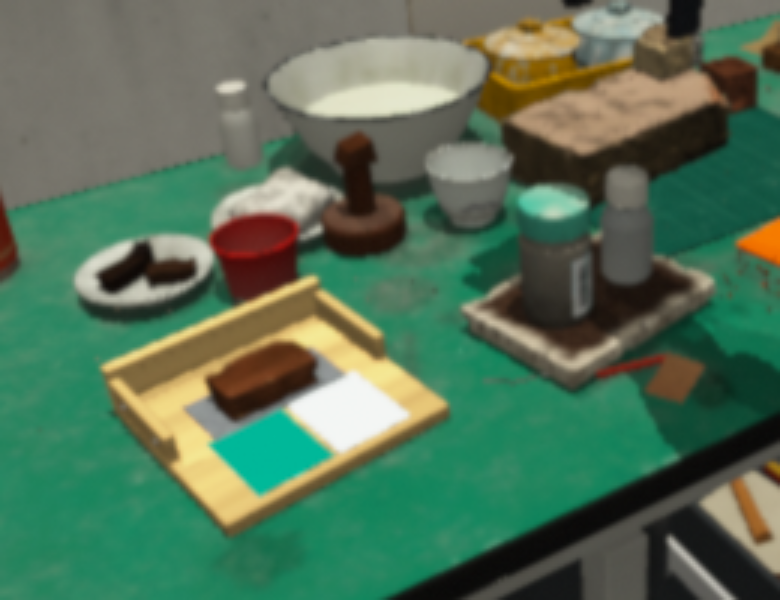

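Request:
carry_out:
  commands:
    - [0.04,0.012,0,0,0,0.2]
    - [0.085,0.026,0,0,0,0.4]
    - [0.13,0.04,0,0,0,0.7]
    - [0.175,0.053,0,0,0,1]
    - [0.22,0.067,0,0,0,1.3]
    - [0.26,0.08,0.03,0,0,1.5]
    - [0.275,0.085,0.06,0,0,1.5]
    - [0.275,0.085,0.083,0,0,1.5]
    - [0.275,0.085,0.083,0,0,1.5]
    - [0.275,0.085,0.083,0,0,1.5]
  fingers: 80

```text
clock: 17.55
tool_pos: [0.5819, 0.1492, 0.15]
eef_rot: [0.643, 0.766, -0.001, -0.0]
contact_force: [1.0, -0.4, 0.5]
opening: 0.684
```

```bash
python3 - <<'E'
from h import *
st()
go(.5805,.1495,.0155,10)
E
```

```text
t 17.55 p [0.5819 0.1492 0.15  ] jaw 9.9 tilt 0.13 F [ 1.  -0.4  0.5] open 0.684 q [-0.07  0.8  -0.47  1.71  0.5   0.75 -0.61]
shift [0.0007, -0.001, 0.1345] rot [-0.12, 0.04, -0.07] t 17.6
```

Request:
carry_out:
  commands:
    - [0,-0.001,0.03,0,0,0]
    - [0,-0.001,0.06,0,0,0]
    - [0,-0.001,0.09,0,0,0]
    - [0,-0.001,0.11,0,0,0]
    - [0,-0.001,0.125,0,0,0]
    - [0,-0.001,0.134,0,0,0]
    - [0,-0.001,0.134,0,0,0]

```text
clock: 18.25
tool_pos: [0.5815, 0.1493, 0.0165]
eef_rot: [0.643, 0.766, -0.0, 0.0]
contact_force: [0.6, -0.1, 0.2]
opening: 0.688
```

Request:
carry_out:
  commands:
    - [0,0,0,0,0,0]
    - [0,0,0,0,0,0]
    - [0,0,0,0,0,0]
    - [0,0,0,0,0,0]
    - [0,0,0,0,0,0]
    - [0,0,0,0,0,0]
  fingers: 255
  grip_force: 15

```text
clock: 18.85
tool_pos: [0.5822, 0.1499, 0.0177]
eef_rot: [0.643, 0.766, 0.001, 0.001]
contact_force: [-0.2, 0.1, 6.3]
opening: 0.466
```

```bash
python3 - <<'E'
from h import *
st()
E
```

```text
t 18.85 p [0.5822 0.1499 0.0177] jaw 9.9 tilt 0.12 F [-0.2  0.1  6.3] open 0.466 q [-0.14  0.99 -0.34  1.76  0.62  0.49 -0.72]
```

Request:
carry_out:
  commands:
    - [0,0,-0.015,0,0,0]
    - [0,0,-0.04,0,0,0]
    - [0,0,-0.075,0,0,0]
    - [0,0,-0.115,0,0,0]
    - [0,0,-0.155,0,0,0]
    - [0,0,-0.19,0,0,0]
    - [0,0,-0.215,0,0,0]
    - [0,0,-0.215,0,0,0]
    - [0,0,-0.215,0,0,0]

```text
clock: 19.75
tool_pos: [0.581, 0.1493, 0.2321]
eef_rot: [0.643, 0.766, -0.0, 0.0]
contact_force: [-0.3, 0.0, -1.4]
opening: 0.461
```

```bash
python3 - <<'E'
from h import *
st()
go(.542,-.3135,.23,11.4)
E
```

```text
t 19.75 p [0.581  0.1493 0.2321] jaw 10.0 tilt 0.03 F [-0.3  0.  -1.4] open 0.461 q [-0.03  0.7  -0.53  1.64  0.43  0.92 -0.55]
shift [-0.4491, -0.1183, 0.0023] rot [0.01, 0.03, -1.45] t 19.8
```

Request:
carry_out:
  commands:
    - [-0.03,-0.008,0,0,0,-0.1]
    - [-0.07,-0.018,0,0,0,-0.2]
    - [-0.115,-0.03,0,0,0,-0.4]
    - [-0.16,-0.042,0,0,0,-0.6]
    - [-0.205,-0.054,0,0,0,-0.8]
    - [-0.25,-0.066,0,0,0,-0.9]
    - [-0.295,-0.078,0,0,0,-1]
    - [-0.34,-0.09,0,0,0,-1.2]
    - [-0.385,-0.102,0,0,0,-1.3]
    - [-0.425,-0.112,0,0,0,-1.4]
    - [-0.449,-0.118,0,0,0,-1.4]
    - [-0.449,-0.118,0,0,0,-1.4]

```text
clock: 20.95
tool_pos: [0.5397, -0.3184, 0.2291]
eef_rot: [0.637, 0.771, -0.002, -0.001]
contact_force: [0.5, 0.1, -0.9]
opening: 0.459
```

```bash
python3 - <<'E'
from h import *
d=r.snapshot("scene"); cv2.imwrite("pics/b1.png",cv2.resize(d["img"][60:260,180:440],None,fx=3,fy=3))
st()
go(.542,-.3135,.0085,11.4)
E
```

```text
t 21.0 p [ 0.5408 -0.3147  0.2295] jaw 11.1 tilt 0.22 F [0.1 1.  0.1] open 0.46 q [ 0.76  0.75 -0.58  1.56  0.47  0.98  0.24]
shift [0.0005, 0.0022, 0.221] rot [-0.19, -0.1, -0.27] t 21.0
```

View pics/b1.png

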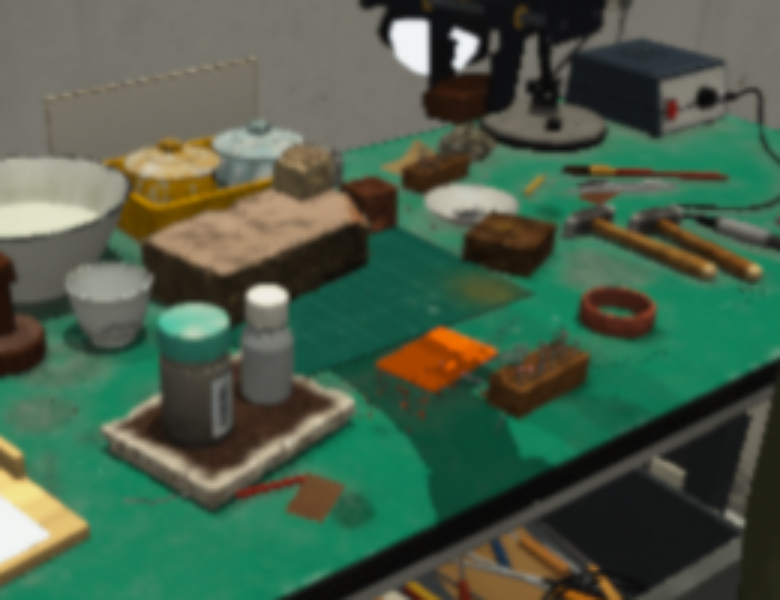

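Request:
carry_out:
  commands:
    - [0.001,0.001,0.03,0,0,0]
    - [0.001,0.001,0.07,0,0,-0.2]
    - [0.001,0.001,0.11,0,0,-0.2]
    - [0.001,0.001,0.15,0,0,-0.2]
    - [0.001,0.001,0.18,0,0,-0.2]
    - [0.001,0.001,0.2,0,0,-0.2]
    - [0.001,0.001,0.212,0,0,-0.2]
    - [0.001,0.001,0.217,0,0,-0.2]
    - [0.001,0.001,0.219,0,0,-0.2]
    - [0.001,0.001,0.22,0,0,-0.2]
    - [0.001,0.001,0.22,0,0,-0.2]

```text
clock: 22.1
tool_pos: [0.5441, -0.312, 0.0127]
eef_rot: [0.632, 0.775, 0.0, 0.001]
contact_force: [0.6, -0.0, 0.5]
opening: 0.461
```

```bash
python3 - <<'E'
from h import *
st(); go(.542,-.3135,.0085,11.4)
E
```

```text
t 22.1 p [ 0.5441 -0.312   0.0127] jaw 11.5 tilt 0.09 F [ 0.6 -0.   0.5] open 0.461 q [ 0.67  1.03 -0.41  1.68  0.67  0.58  0.06]
shift [-0.001, -0.0024, 0.0042] rot [0.08, 0.05, 0.14] t 22.1
```

Request:
carry_out:
  commands:
    - [-0.001,-0.002,0.001,0,0,0]
    - [-0.001,-0.002,0.002,0,0,0]
    - [-0.001,-0.002,0.0025,0,0,0]
    - [-0.001,-0.002,0.0025,0,0,0]

```text
clock: 22.5
tool_pos: [0.5416, -0.3137, 0.0098]
eef_rot: [0.633, 0.775, -0.0, 0.0]
contact_force: [-1.5, -0.3, 4.4]
opening: 0.461
```

```bash
python3 - <<'E'
from h import *
st(); go(.542,-.3135,.0085,11.4)
d=r.snapshot("scene"); cv2.imwrite("pics/b2.png",cv2.resize(d["img"][110:260,240:440],None,fx=4,fy=4))
E
```

```text
t 22.5 p [ 0.5416 -0.3137  0.0098] jaw 11.5 tilt 0.05 F [-1.5 -0.3  4.4] open 0.461 q [ 0.67  1.03 -0.41  1.68  0.68  0.57  0.06]
shift [0.0002, 0.0005, 0.0013] rot [-0.01, 0.05, 0.12] t 22.5
```

View pics/b2.png

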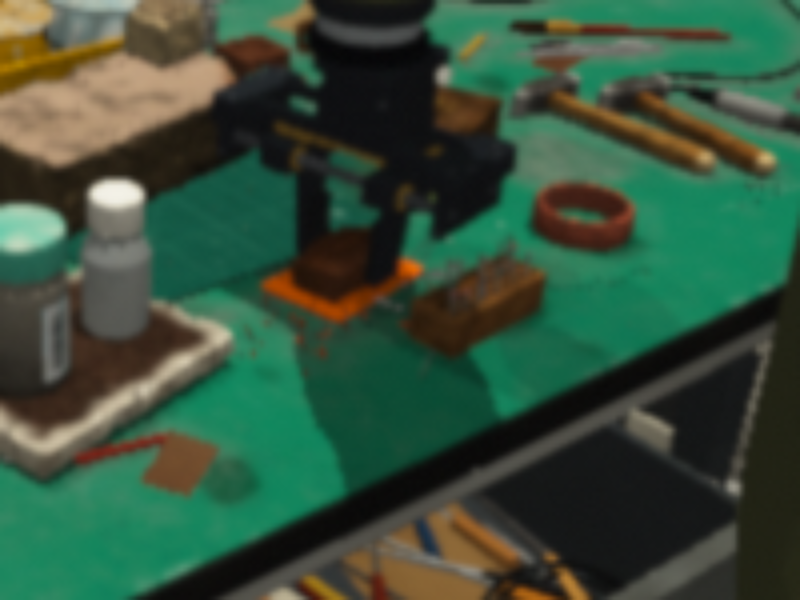

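The block rests on the mat with about 4 N of contact, so I'm releasing it.

Request:
carry_out:
  commands:
    - [0,0,0,0,0,0]
    - [0,0,0,0,0,0]
    - [0,0,0,0,0,0]
    - [0,0,0,0,0,0]
  fingers: 80

```text
clock: 22.95
tool_pos: [0.5418, -0.313, 0.009]
eef_rot: [0.632, 0.775, 0.0, -0.0]
contact_force: [0.6, -0.0, 0.7]
opening: 0.689
```

Request:
carry_out:
  commands:
    - [0,0,-0.02,0,0,0]
    - [0,0,-0.05,0,0,0]
    - [0,0,-0.09,0,0,0]
    - [0,0,-0.13,0,0,0]
    - [0,0,-0.16,0,0,0]
    - [0,0,-0.16,0,0,0]

```text
clock: 23.55
tool_pos: [0.5446, -0.3138, 0.1738]
eef_rot: [0.632, 0.775, 0.001, 0.004]
contact_force: [0.9, 0.2, -0.2]
opening: 0.686
```

```bash
python3 - <<'E'
from h import *
st()
for c in("top","scene"):
  d=r.snapshot(c)
  for n in("hardwood_block","bur_stand"):
    print(c,n,[(np.round(x["xyz"],4).tolist(),round(x["p"],2)) for x in r.spot_point(d,n)[:2]])
  B=cv2.resize(d["img"],None,fx=4,fy=4,interpolation=cv2.INTER_CUBIC)
  draw(B,d,(.542,-.3135),np.deg2rad(11.4),.0205,.035,.028,(0,255,0))
  draw(B,d,(.542,-.3135),np.deg2rad(11.4),.032,.047,.004,(255,0,0))
  draw(B,d,(.4535,-.3425),np.deg2rad(5.5),.018,.046,.028,(0,255,0))
  cv2.imwrite(f"pics/b3{c}.png",B[560:960,1160:1660] if c=="top" else B[540:940,1080:1680])
go(.4535,-.3425,.15,5.5)
E
```

```text
t 23.55 p [ 0.5446 -0.3138  0.1738] jaw 11.5 tilt 0.5 F [ 0.9  0.2 -0.2] open 0.686 q [ 0.75  0.81 -0.55  1.61  0.53  0.86  0.19]
top hardwood_block []
top bur_stand [([0.4512, -0.344, -0.0032], 0.78)]
scene hardwood_block [([0.543, -0.3124, 0.0055], 0.94)]
scene bur_stand [([0.4573, -0.345, 0.001], 0.65)]
shift [-0.0116, -0.0913, 0.0178] rot [-0.15, -0.09, 6.07] t 23.9
```

View pics/b3top.png

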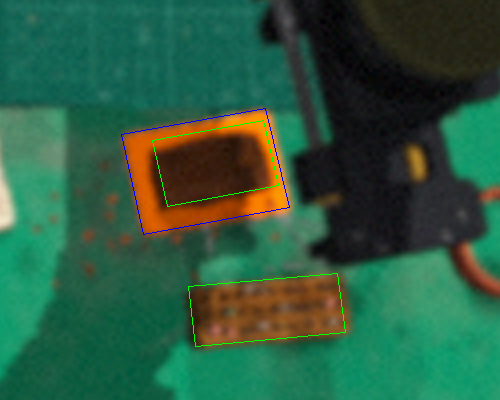

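View pics/b3scene.png

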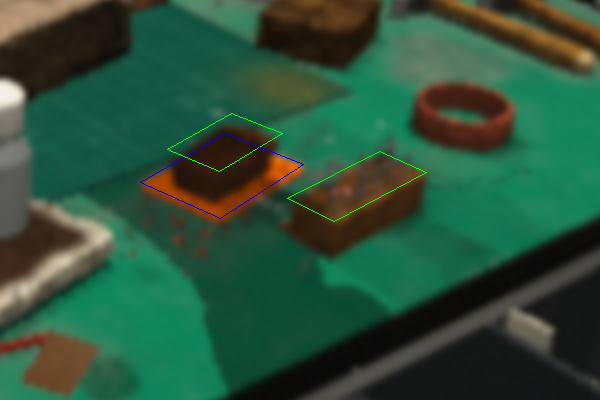

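```bash
python3 - <<'E'
from h import *
d=r.snapshot("top")
f=lambda u,v:((u+1160-1.5)/4,(v+560-1.5)/4)
print("block ctr",back(d,f(211,171),.017))
im=d["img"]; hsv=cv2.cvtColor(im,cv2.COLOR_BGR2HSV); H,S,V=[hsv[...,i].astype(int) for i in range(3)]
for th in (70,90,110):
  m=(V<th)&((H<20)|(H>170)); m[:170]=0;m[198:]=0;m[:,:322]=0;m[:,362:]=0
  for z in(.012,.028): print(th,rect(d,m,z,(343,182)))
m=(H<25)&(H>5)&(S>150)&(V>130)
m2=(((H<25)|(H>170))&(S>100)); m2[:165]=0;m2[202:]=0;m2[:,:320]=0;m2[:,366:]=0
print("mat",rect(d,m2,.004,(341,183)))
E
```

```text
block ctr [[ 0.53999138 -0.31276752  0.017     ]]
70 {'c': (540, -308), 'c1': (540.1, -308.1), 'long': 58.4, 'short': 36.2, 'longdir': -75.8, 'npx': 297}
70 {'c': (537, -304), 'c1': (536.8, -303.9), 'long': 57.3, 'short': 35.6, 'longdir': -75.8, 'npx': 297}
90 {'c': (541, -312), 'c1': (541.0, -311.8), 'long': 67.7, 'short': 37.3, 'longdir': -75.2, 'npx': 368}
90 {'c': (538, -308), 'c1': (537.7, -307.6), 'long': 66.4, 'short': 36.7, 'longdir': -75.2, 'npx': 368}
110 {'c': (541, -312), 'c1': (541.1, -312.3), 'long': 70.2, 'short': 40.1, 'longdir': -76.7, 'npx': 408}
110 {'c': (538, -308), 'c1': (537.8, -308.0), 'long': 68.9, 'short': 39.4, 'longdir': -76.7, 'npx': 408}
mat {'c': (539, -315), 'c1': (539.5, -314.9), 'long': 100.4, 'short': 73.2, 'longdir': -79.0, 'npx': 1055}
```

Request:
carry_out:
  commands:
    - [-0.004,-0.03,0,0,0,2]
    - [-0.008,-0.06,0.005,0,0,4]
    - [-0.011,-0.085,0.01,0,0,6]
    - [-0.012,-0.091,0.018,0,0,6]
    - [-0.012,-0.091,0.018,0,0,6]
    - [-0.012,-0.091,0.018,0,0,6]
  fingers: 105

```text
clock: 24.5
tool_pos: [0.4566, -0.3423, 0.151]
eef_rot: [0.671, 0.741, 0.001, 0.0]
contact_force: [0.6, -0.8, -0.8]
opening: 0.588
```

```bash
python3 - <<'E'
from h import *
st(); go(.453,-.3425,.009,5.5)
E
```

```text
t 24.5 p [ 0.4566 -0.3423  0.151 ] jaw 5.7 tilt 0.1 F [ 0.6 -0.8 -0.8] open 0.588 q [ 0.86  0.78 -0.51  1.8   0.55  0.7   0.14]
shift [0.0, -0.0038, 0.142] rot [0.09, -0.05, 0.15] t 24.5
```

Request:
carry_out:
  commands:
    - [0,-0.002,0.02,0,0,0]
    - [0,-0.002,0.05,0,0,0]
    - [0,-0.002,0.075,0,0,0]
    - [0,-0.002,0.085,0,0,0]
    - [0,-0.002,0.085,0,0,0]

```text
clock: 25.0
tool_pos: [0.4538, -0.3422, 0.0653]
eef_rot: [0.671, 0.741, 0.0, -0.001]
contact_force: [0.3, -0.8, 0.7]
opening: 0.586
```

```bash
python3 - <<'E'
from h import *
st(); go(.453,-.3425,.009,5.5)
d=r.snapshot("scene"); cv2.imwrite("pics/c1.png",cv2.resize(d["img"][110:230,300:440],None,fx=5,fy=5))
E
```

```text
t 25.0 p [ 0.4538 -0.3422  0.0653] jaw 5.7 tilt 0.09 F [ 0.3 -0.8  0.7] open 0.586 q [ 0.8   0.9  -0.4   1.85  0.66  0.53  0.05]
shift [-0.0003, -0.0008, 0.0563] rot [-0.03, -0.08, 0.16] t 25.0
```

View pics/c1.png

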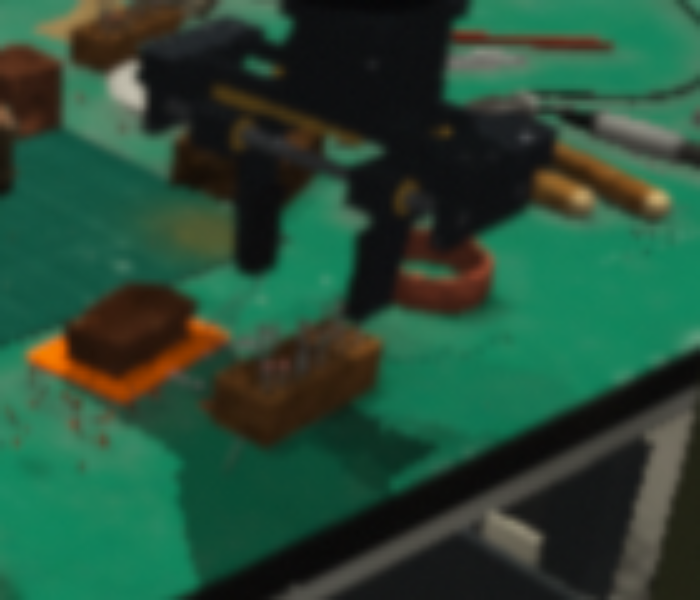

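Request:
carry_out:
  commands:
    - [0,0,0.015,0,0,0]
    - [0,0,0.03,0,0,0]
    - [0,0,0.04,0,0,0]
    - [0,0,0.04,0,0,0]

```text
clock: 25.45
tool_pos: [0.4525, -0.343, 0.0253]
eef_rot: [0.672, 0.741, -0.0, -0.001]
contact_force: [-0.5, 0.2, 0.2]
opening: 0.589
```

Request:
carry_out:
  commands:
    - [0,0,0.008,0,0,0]
    - [0,0,0.015,0,0,0]
    - [0,0,0.015,0,0,0]

```text
clock: 25.75
tool_pos: [0.4525, -0.3432, 0.0105]
eef_rot: [0.672, 0.741, -0.0, -0.001]
contact_force: [-0.0, 0.6, 0.2]
opening: 0.59
```

```bash
python3 - <<'E'
from h import *
st()
d=r.snapshot("scene"); cv2.imwrite("pics/c2.png",cv2.resize(d["img"][110:230,300:440],None,fx=5,fy=5))
E
```

```text
t 25.75 p [ 0.4525 -0.3432  0.0105] jaw 5.6 tilt 0.07 F [-0.   0.6  0.2] open 0.59 q [ 0.76  0.98 -0.33  1.86  0.72  0.42 -0.01]
```

View pics/c2.png

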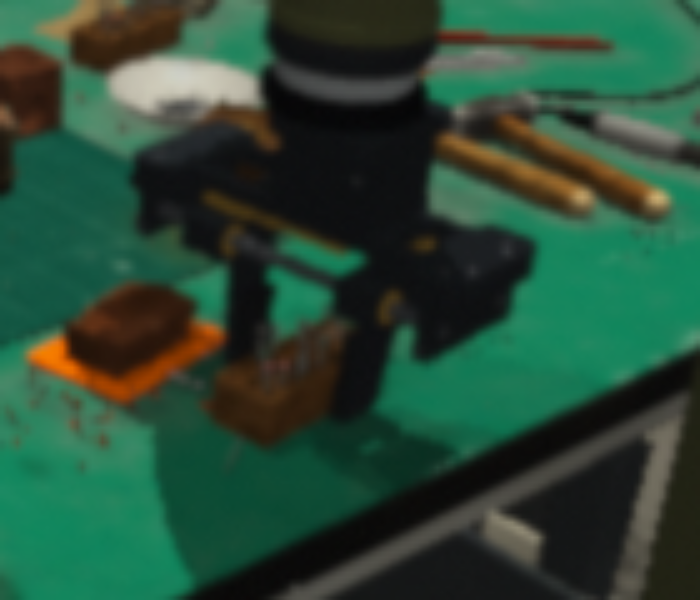

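The fingers straddle the stand. I'll close and lift.

Request:
carry_out:
  commands:
    - [0,0,0,0,0,0]
    - [0,0,0,0,0,0]
    - [0,0,0,0,0,0]
    - [0,0,0,0,0,0]
    - [0,0,0,0,0,0]
    - [0,0,0,0,0,0]
  fingers: 255
  grip_force: 18

```text
clock: 26.4
tool_pos: [0.4533, -0.3435, 0.0115]
eef_rot: [0.672, 0.741, 0.0, 0.0]
contact_force: [0.4, 0.2, 2.3]
opening: 0.407
```

```bash
python3 - <<'E'
from h import *
st()
E
```

```text
t 26.4 p [ 0.4533 -0.3435  0.0115] jaw 5.5 tilt 0.04 F [0.4 0.2 2.3] open 0.407 q [ 0.76  0.98 -0.33  1.86  0.72  0.42 -0.  ]
```

Request:
carry_out:
  commands:
    - [0,0,-0.015,0,0,0]
    - [0,0,-0.04,0,0,0]
    - [0,0,-0.075,0,0,0]
    - [0,0,-0.115,0,0,0]
    - [0,0,-0.155,0,0,0]
    - [0,0,-0.19,0,0,0]
    - [0,0,-0.22,0,0,0]
    - [0,0,-0.22,0,0,0]
    - [0,0,-0.22,0,0,0]

```text
clock: 27.3
tool_pos: [0.4525, -0.3434, 0.2318]
eef_rot: [0.672, 0.74, -0.0, 0.0]
contact_force: [1.2, -0.6, -1.4]
opening: 0.407
```

```bash
python3 - <<'E'
from h import *
st(); go(.56,-.08,.23,9.5)
d=r.snapshot("scene"); cv2.imwrite("pics/c3.png",cv2.resize(d["img"][50:250,240:500],None,fx=3,fy=3))
d=r.snapshot("top"); cv2.imwrite("pics/c3t.png",cv2.resize(d["img"][100:260,270:460],None,fx=4,fy=4))
E
```

```text
t 27.3 p [ 0.4525 -0.3434  0.2318] jaw 5.5 tilt 0.04 F [ 1.2 -0.6 -1.4] open 0.407 q [ 0.91  0.67 -0.58  1.74  0.46  0.87  0.22]
shift [0.2518, 0.1325, 0.0016] rot [0.0, 0.04, -3.96] t 27.3
```

View pics/c3.png

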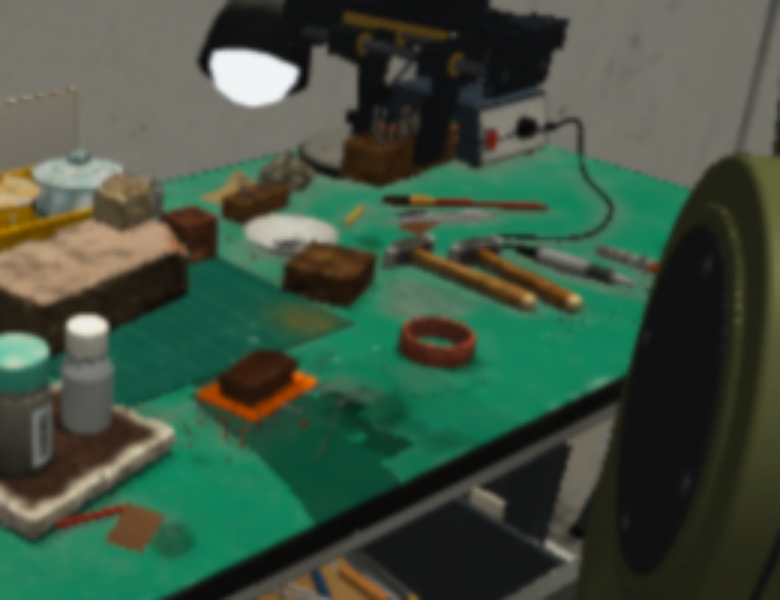

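View pics/c3t.png

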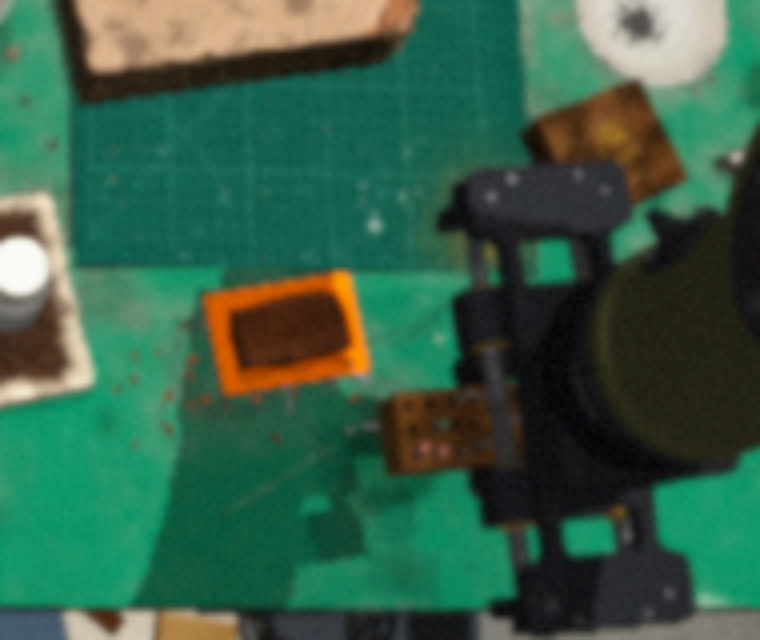

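Request:
carry_out:
  commands:
    - [0.025,0.013,0,0,0,-0.3]
    - [0.06,0.032,0,0,0,-0.8]
    - [0.1,0.053,0,0,0,-1.5]
    - [0.14,0.074,0,0,0,-2]
    - [0.18,0.095,0,0,0,-2.8]
    - [0.215,0.113,0,0,0,-3.4]
    - [0.24,0.126,0,0,0,-3.8]
    - [0.252,0.132,0,0,0,-4]
    - [0.252,0.132,0,0,0,-4]

```text
clock: 28.3
tool_pos: [0.5598, -0.0779, 0.2302]
eef_rot: [0.644, 0.765, -0.0, -0.001]
contact_force: [0.1, -0.1, -1.2]
opening: 0.404
```

```bash
python3 - <<'E'
from h import *
st(); go(.582,.151,.19,9.5)
E
```

```text
t 28.3 p [ 0.5598 -0.0779  0.2302] jaw 9.7 tilt 0.12 F [ 0.1 -0.1 -1.2] open 0.404 q [ 0.39  0.67 -0.57  1.75  0.45  0.87 -0.21]
shift [0.2218, 0.0607, 0.0404] rot [-0.09, -0.08, 0.25] t 28.3
```

Request:
carry_out:
  commands:
    - [0.025,0.007,0,0,0,0.1]
    - [0.06,0.017,0,0,0,0.2]
    - [0.1,0.028,0,0,0,0.2]
    - [0.14,0.039,0,0,0,0.2]
    - [0.175,0.048,0.01,0,0,0.2]
    - [0.205,0.056,0.02,0,0,0.2]
    - [0.222,0.061,0.04,0,0,0.2]
    - [0.222,0.061,0.04,0,0,0.2]
    - [0.222,0.061,0.04,0,0,0.2]
    - [0.222,0.061,0.04,0,0,0.2]

```text
clock: 29.3
tool_pos: [0.5839, 0.146, 0.1915]
eef_rot: [0.649, 0.761, -0.001, 0.001]
contact_force: [-0.0, -0.5, -0.2]
opening: 0.403
```

```bash
python3 - <<'E'
from h import *
st(); go(.582,.151,.0235,9.5)
E
```

```text
t 29.3 p [0.5839 0.146  0.1915] jaw 9.1 tilt 0.13 F [-0.  -0.5 -0.2] open 0.403 q [-0.04  0.75 -0.51  1.68  0.47  0.84 -0.59]
shift [0.0056, -0.0011, 0.168] rot [0.0, 0.13, -0.36] t 29.3
```

Request:
carry_out:
  commands:
    - [0.002,0,0.02,0,0,0]
    - [0.003,0,0.05,0,0,0]
    - [0.003,0,0.08,0,0,0]
    - [0.003,0,0.11,0,0,0]
    - [0.003,0,0.13,0,0,0]
    - [0.003,0,0.14,0,0,0]
    - [0.003,0,0.14,0,0,0]
    - [0.003,0,0.14,0,0,0]

```text
clock: 30.1
tool_pos: [0.5838, 0.1518, 0.0523]
eef_rot: [0.648, 0.762, 0.001, 0.001]
contact_force: [0.9, -0.3, -1.6]
opening: 0.407
```

```bash
python3 - <<'E'
from h import *
st(); go(.582,.151,.0235,9.5)
d=r.snapshot("scene"); cv2.imwrite("pics/d1.png",cv2.resize(d["img"][140:290,60:260],None,fx=4,fy=4))
print(r.spot_point(d,"bur_stand")[:2])
st(); go(.582,.151,.0235,9.5)
E
```

```text
t 30.1 p [0.5838 0.1518 0.0523] jaw 9.3 tilt 0.1 F [ 0.9 -0.3 -1.6] open 0.407 q [-0.11  0.94 -0.39  1.75  0.61  0.57 -0.72]
shift [-0.0005, -0.0019, 0.0288] rot [0.1, -0.0, -0.21] t 30.1
[{'xyz': [0.5853, 0.1493, 0.0428], 'p': 0.93}]
t 30.2 p [0.5839 0.1522 0.0527] jaw 9.3 tilt 0.15 F [-0.2 -0.7 -0.6] open 0.407 q [-0.11  0.94 -0.39  1.75  0.61  0.57 -0.72]
shift [-0.0009, -0.0022, 0.0291] rot [0.15, -0.02, -0.18] t 30.2
```

View pics/d1.png

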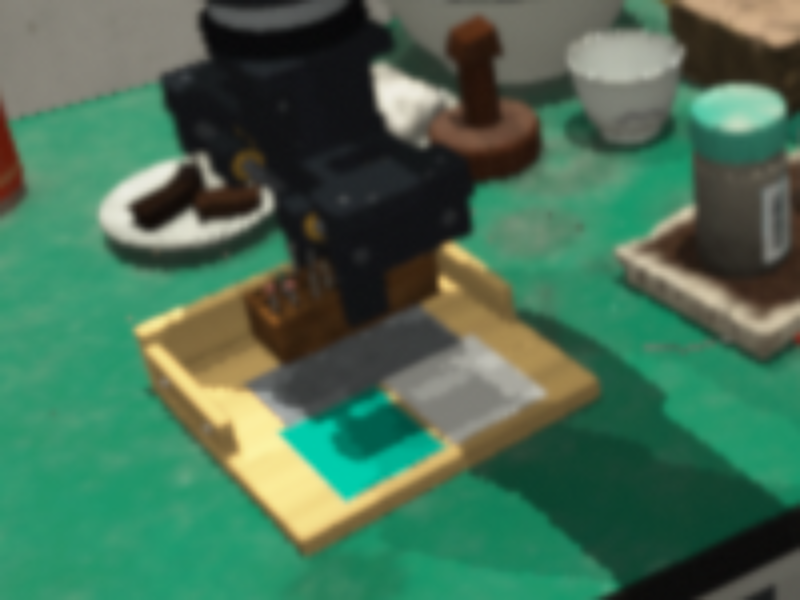

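Request:
carry_out:
  commands:
    - [-0.001,-0.002,0.01,0,0,0]
    - [-0.001,-0.002,0.02,0,0,0]
    - [-0.001,-0.002,0.025,0,0,0]
    - [-0.001,-0.002,0.027,0,0,0]
    - [-0.001,-0.002,0.028,0,0,0]
    - [-0.001,-0.002,0.028,0,0,0]

```text
clock: 30.8
tool_pos: [0.5803, 0.1506, 0.0235]
eef_rot: [0.647, 0.762, -0.001, -0.0]
contact_force: [-3.2, -1.7, 4.9]
opening: 0.409
```

```bash
python3 - <<'E'
from h import *
d=r.snapshot("scene"); cv2.imwrite("pics/d2.png",cv2.resize(d["img"][140:290,60:260],None,fx=4,fy=4))
st(); go(.582,.151,.0235,9.5)
E
```

```text
t 30.85 p [0.5803 0.1506 0.0235] jaw 9.4 tilt 0.1 F [-2.9 -1.   4.8] open 0.409 q [-0.13  0.99 -0.36  1.76  0.64  0.51 -0.74]
shift [0.0001, 0.0018, 0.0] rot [-0.08, 0.06, -0.14] t 30.9
```

View pics/d2.png

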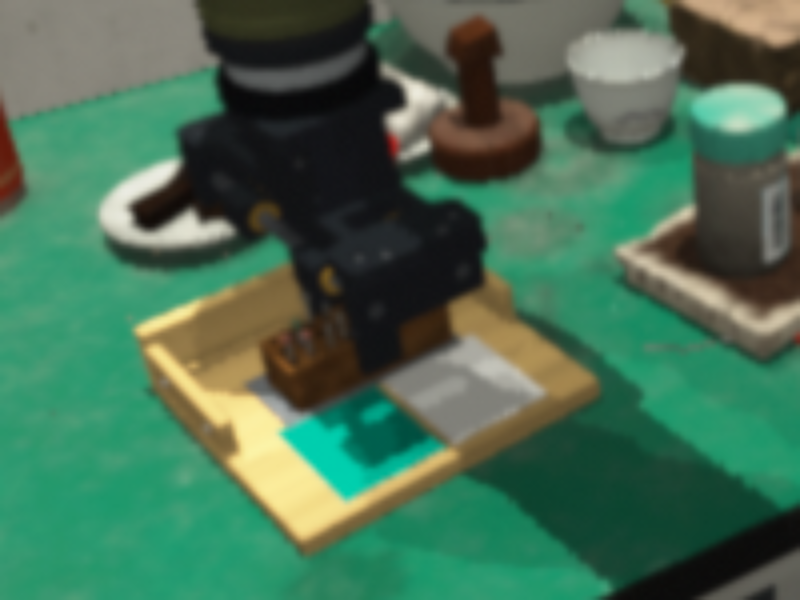

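Request:
carry_out:
  commands:
    - [0,0,0,0,0,0]
    - [0,0,0,0,0,0]
    - [0,0,0,0,0,0]
    - [0,0,0,0,0,0]
  fingers: 105

```text
clock: 31.25
tool_pos: [0.5811, 0.151, 0.0231]
eef_rot: [0.647, 0.762, 0.0, 0.0]
contact_force: [-0.5, -0.2, 0.4]
opening: 0.591
```

Request:
carry_out:
  commands:
    - [0,0,-0.02,0,0,0]
    - [0,0,-0.05,0,0,0]
    - [0,0,-0.09,0,0,0]
    - [0,0,-0.13,0,0,0]
    - [0,0,-0.17,0,0,0]
    - [0,0,-0.2,0,0,0]
    - [0,0,-0.2,0,0,0]

```text
clock: 31.95
tool_pos: [0.5835, 0.1523, 0.2277]
eef_rot: [0.647, 0.762, 0.004, 0.002]
contact_force: [-0.1, 0.2, -0.3]
opening: 0.585
```

```bash
python3 - <<'E'
from h import *
from ov import rackdraw
st(); go(.542,-.063,.22,11.5)
for c in("top","scene"):
  d=r.snapshot(c)
  for n in("bur_stand","grit_jar","grey_bottle"):
    print(c,n,[(np.round(x["xyz"],4).tolist(),round(x["p"],2)) for x in r.spot_point(d,n)[:2]])
  B=cv2.resize(d["img"],None,fx=4,fy=4,interpolation=cv2.INTER_CUBIC)
  rackdraw(B,d,(.5715,.1495),np.deg2rad(9.5))
  draw(B,d,(.5815,.151),np.deg2rad(9.5),.018,.046,.040,(0,255,0))
  cv2.imwrite(f"pics/d3{c}.png",B[480:880,420:1220] if c=="top" else B[640:1140,360:1160])
E
```

```text
t 31.95 p [0.5835 0.1523 0.2277] jaw 9.3 tilt 0.51 F [-0.1  0.2 -0.3] open 0.585 q [-0.03  0.71 -0.54  1.65  0.44  0.9  -0.58]
shift [-0.2058, -0.0758, 0.0067] rot [0.5, -0.1, -2.18] t 31.9
top bur_stand []
top grit_jar [([0.5399, -0.0611, 0.0279], 0.69)]
top grey_bottle [([0.5516, -0.1365, 0.0225], 0.85)]
scene bur_stand [([0.5817, 0.1499, 0.0129], 0.64)]
scene grit_jar [([0.5381, -0.0596, 0.0224], 0.59)]
scene grey_bottle [([0.5516, -0.139, 0.0201], 0.97)]
```

View pics/d3top.png

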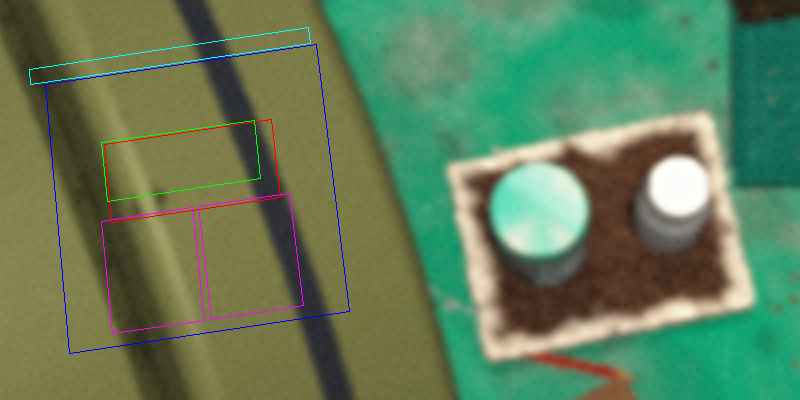

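View pics/d3scene.png

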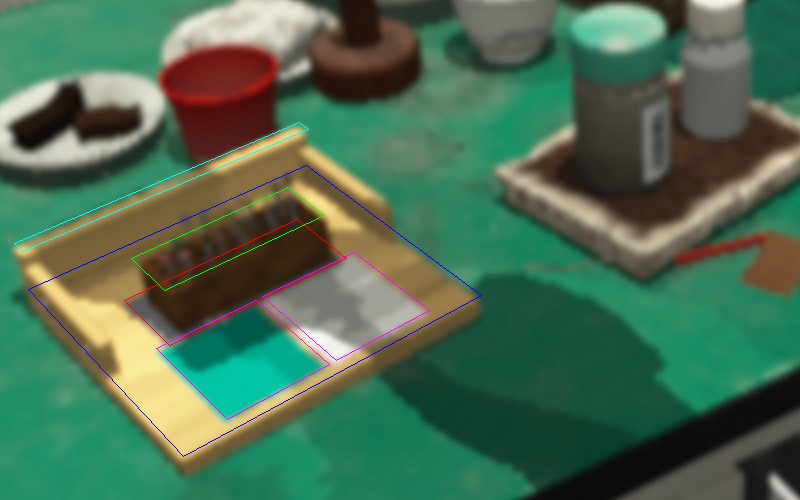

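Request:
carry_out:
  commands:
    - [-0.03,-0.011,0,0,0,-0.3]
    - [-0.075,-0.028,0,0,0,-0.8]
    - [-0.12,-0.044,0,0,0,-1.2]
    - [-0.16,-0.059,0,0,0,-1.7]
    - [-0.19,-0.07,0,0,0,-2]
    - [-0.206,-0.076,0,0,0,-2.1]
    - [-0.206,-0.076,0,0,0,-2.1]
    - [-0.206,-0.076,0,0,0,-2.1]
  fingers: 0

```text
clock: 33.15
tool_pos: [0.5396, -0.0638, 0.223]
eef_rot: [0.633, 0.774, 0.0, -0.0]
contact_force: [-0.0, 0.3, 1.3]
opening: 1.002
```

```bash
python3 - <<'E'
from h import *
from ov import rackdraw
d=r.snapshot("top")
print("jar",back(d,((540+418.5)/4,(210+478.5)/4),.118),"bottle",back(d,((678+418.5)/4,(187+478.5)/4),.110))
print([(np.round(x["xyz"],4).tolist(),round(x["p"],2)) for x in r.spot_point(d,"bur_stand")[:2]])
im=d["img"]; hsv=cv2.cvtColor(im,cv2.COLOR_BGR2HSV); H,S,V=[hsv[...,i].astype(int) for i in range(3)]
print("stand",rect(d,((V<160)&(H<20)&(S>90)),.04,(152,160)))
B=cv2.resize(d["img"],None,fx=4,fy=4,interpolation=cv2.INTER_CUBIC)
rackdraw(B,d,(.5715,.1495),np.deg2rad(9.5))
draw(B,d,(.5815,.151),np.deg2rad(9.5),.018,.046,.040,(0,255,0))
cv2.imwrite("pics/d4.png",B[480:880,420:1220])
st(); go(.539,-.062,.0855,11.5)
E
```

```text
jar [[ 0.53753678 -0.06335696  0.118     ]] bottle [[ 0.55360256 -0.13801882  0.11      ]]
[([0.5737, 0.148, 0.0066], 0.79)]
stand {'c': (577, 144), 'c1': (576.9, 144.3), 'long': 88.4, 'short': 36.2, 'longdir': -80.5, 'npx': 121}
t 33.25 p [ 0.5399 -0.0625  0.2232] jaw 11.6 tilt 0.09 F [ 0.3  1.  -0.4] open 0.999 q [ 0.38  0.65 -0.58  1.82  0.48  0.81 -0.24]
shift [0.0005, -0.0009, 0.1377] rot [0.04, -0.08, 0.11] t 33.2
```

View pics/d4.png

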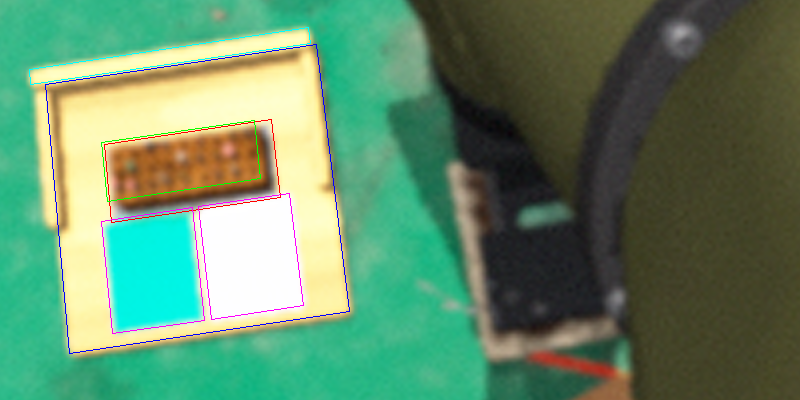

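The stand lies in the grey bay at (190,165) in the crop, about 2 mm off by its base margins. Now I'll return the jar.

Request:
carry_out:
  commands:
    - [0,-0.001,0.03,0,0,0]
    - [0,-0.001,0.06,0,0,0]
    - [0,-0.001,0.09,0,0,0]
    - [0,-0.001,0.115,0,0,0]
    - [0,-0.001,0.13,0,0,0]
    - [0,-0.001,0.137,0,0,0]
    - [0,-0.001,0.137,0,0,0]

```text
clock: 33.95
tool_pos: [0.5384, -0.0635, 0.0856]
eef_rot: [0.632, 0.775, -0.0, -0.001]
contact_force: [0.0, -0.1, 1.0]
opening: 1.001
```

Request:
carry_out:
  commands:
    - [0,0,0,0,0,0]
    - [0,0,0,0,0,0]
    - [0,0,0,0,0,0]
    - [0,0,0,0,0,0]
    - [0,0,0,0,0,0]
    - [0,0,0,0,0,0]
    - [0,0,0,0,0,0]
    - [0,0,0,0,0,0]
  fingers: 255
  grip_force: 15

```text
clock: 34.75
tool_pos: [0.5388, -0.065, 0.0865]
eef_rot: [0.633, 0.774, 0.0, 0.0]
contact_force: [-0.8, -0.4, 5.1]
opening: 0.58
```

```bash
python3 - <<'E'
from h import *
st()
E
```

```text
t 34.75 p [ 0.5388 -0.065   0.0865] jaw 11.4 tilt 0.04 F [-0.8 -0.4  5.1] open 0.58 q [ 0.28  0.84 -0.41  1.93  0.66  0.51 -0.4 ]
```

Request:
carry_out:
  commands:
    - [0,0,-0.015,0,0,0]
    - [0,0,-0.04,0,0,0]
    - [0,0,-0.075,0,0,0]
    - [0,0,-0.11,0,0,0]
    - [0,0,-0.135,0,0,0]
    - [0,0,-0.135,0,0,0]

```text
clock: 35.35
tool_pos: [0.5402, -0.0646, 0.2239]
eef_rot: [0.633, 0.774, 0.002, 0.002]
contact_force: [-0.1, -0.0, -2.5]
opening: 0.578
```

```bash
python3 - <<'E'
from h import *
st(); go(.52,.1715,.2,9.5)
E
```

```text
t 35.35 p [ 0.5402 -0.0646  0.2239] jaw 11.4 tilt 0.33 F [-0.1 -0.  -2.5] open 0.578 q [ 0.39  0.65 -0.59  1.82  0.48  0.81 -0.24]
shift [0.2355, 0.0268, 0.0238] rot [0.32, 0.06, 1.94] t 35.4
```

Request:
carry_out:
  commands:
    - [0.025,0.003,0,0,0,0.2]
    - [0.06,0.007,0,0,0,0.5]
    - [0.1,0.012,0,0,0,0.8]
    - [0.14,0.017,0,0,0,1.2]
    - [0.18,0.021,0,0,0,1.5]
    - [0.21,0.025,0.01,0,0,1.8]
    - [0.23,0.027,0.02,0,0,1.9]
    - [0.2355,0.028,0.02,0,0,1.9]
    - [0.2355,0.028,0.02,0,0,1.9]
    - [0.2355,0.028,0.02,0,0,1.9]

```text
clock: 36.35
tool_pos: [0.5194, 0.1695, 0.2008]
eef_rot: [0.647, 0.763, -0.001, 0.0]
contact_force: [-0.2, -0.6, -0.5]
opening: 0.577
```

```bash
python3 - <<'E'
from h import *
st(); go(.5205,.172,.076,9.5)
E
```

```text
t 36.35 p [0.5194 0.1695 0.2008] jaw 9.4 tilt 0.11 F [-0.2 -0.6 -0.5] open 0.577 q [-0.09  0.68 -0.52  1.83  0.48  0.76 -0.7 ]
shift [0.0025, 0.0016, 0.1248] rot [-0.05, 0.1, -0.06] t 36.4
```

Request:
carry_out:
  commands:
    - [0.001,0.001,0.02,0,0,0]
    - [0.001,0.001,0.05,0,0,0]
    - [0.001,0.001,0.075,0,0,0]
    - [0.001,0.001,0.095,0,0,0]
    - [0.001,0.001,0.11,0,0,0]
    - [0.001,0.001,0.115,0,0,0]
    - [0.001,0.001,0.115,0,0,0]

```text
clock: 37.05
tool_pos: [0.5202, 0.1711, 0.086]
eef_rot: [0.647, 0.763, -0.001, 0.0]
contact_force: [-0.7, -0.5, -1.3]
opening: 0.58
```

```bash
python3 - <<'E'
from h import *
st(); go(.5205,.172,.0765,9.5)
d=r.snapshot("scene"); cv2.imwrite("pics/e1.png",cv2.resize(d["img"][140:290,60:260],None,fx=4,fy=4))
E
```

```text
t 37.05 p [0.5202 0.1711 0.086 ] jaw 9.4 tilt 0.07 F [-0.7 -0.5 -1.3] open 0.58 q [-0.17  0.84 -0.39  1.91  0.62  0.51 -0.83]
shift [0.0008, 0.0004, 0.0095] rot [-0.04, 0.06, -0.06] t 37.0
```

View pics/e1.png

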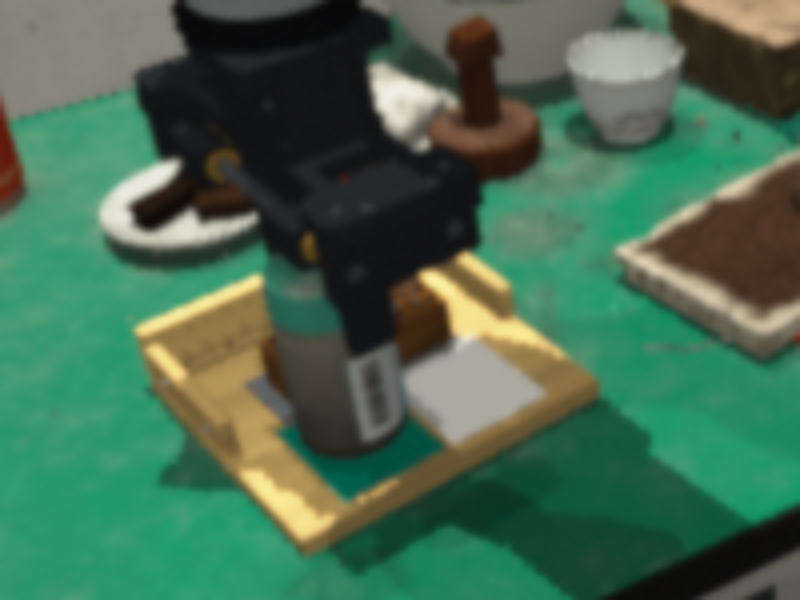

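Request:
carry_out:
  commands:
    - [0.001,0,0.004,0,0,0]
    - [0.001,0,0.007,0,0,0]
    - [0.001,0,0.009,0,0,0]
    - [0.001,0,0.0098,0,0,0]
    - [0.001,0,0.0098,0,0,0]

```text
clock: 37.6
tool_pos: [0.5198, 0.1736, 0.0764]
eef_rot: [0.646, 0.764, -0.0, 0.0]
contact_force: [-0.4, 0.4, -1.2]
opening: 0.582
```

Request:
carry_out:
  commands:
    - [0,0,0,0,0,0]
    - [0,0,0,0,0,0]
    - [0,0,0,0,0,0]
    - [0,0,0,0,0,0]
    - [0,0,0,0,0,0]
    - [0,0,0,0,0,0]
  fingers: 0

```text
clock: 38.2
tool_pos: [0.5199, 0.1736, 0.0765]
eef_rot: [0.646, 0.764, 0.0, 0.0]
contact_force: [-0.4, 0.0, 0.6]
opening: 1.0
```

Request:
carry_out:
  commands:
    - [0,0,-0.02,0,0,0]
    - [0,0,-0.05,0,0,0]
    - [0,0,-0.085,0,0,0]
    - [0,0,-0.12,0,0,0]
    - [0,0,-0.145,0,0,0]
    - [0,0,-0.145,0,0,0]

```text
clock: 38.8
tool_pos: [0.5217, 0.1748, 0.2248]
eef_rot: [0.646, 0.763, 0.003, 0.002]
contact_force: [-0.5, -0.2, 0.3]
opening: 1.004
```

```bash
python3 - <<'E'
from h import *
st(); go(.553,-.137,.22,11.5)
d=r.snapshot("scene"); cv2.imwrite("pics/e2.png",cv2.resize(d["img"][140:290,60:260],None,fx=4,fy=4))
print([(np.round(x["xyz"],4).tolist(),round(x["p"],2)) for x in r.spot_point(d,"grit_jar")[:2]])
E
```

```text
t 38.8 p [0.5217 0.1748 0.2248] jaw 9.5 tilt 0.4 F [-0.5 -0.2  0.3] open 1.004 q [-0.08  0.65 -0.55  1.8   0.45  0.81 -0.69]
shift [-0.3126, -0.0208, 0.0041] rot [0.39, -0.09, -1.97] t 38.8
[([0.5181, 0.1777, 0.0141], 0.78)]
```

View pics/e2.png

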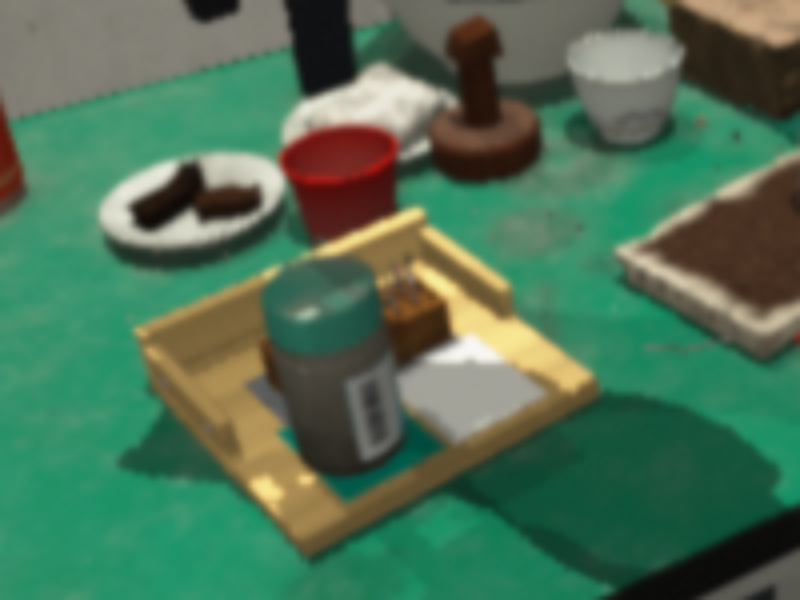

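The jar is upright on the aqua mark. The bottle is next.

Request:
carry_out:
  commands:
    - [-0.04,-0.003,0,0,0,-0.3]
    - [-0.085,-0.006,0,0,0,-0.6]
    - [-0.13,-0.009,0,0,0,-1]
    - [-0.175,-0.012,0,0,0,-1.3]
    - [-0.22,-0.015,0,0,0,-1.6]
    - [-0.26,-0.018,0,0,0,-1.8]
    - [-0.295,-0.019,0,0,0,-1.9]
    - [-0.311,-0.02,0,0,0,-1.9]
    - [-0.311,-0.02,0,0,0,-1.9]
    - [-0.311,-0.02,0,0,0,-1.9]

```text
clock: 39.9
tool_pos: [0.5514, -0.1341, 0.2209]
eef_rot: [0.632, 0.775, 0.0, -0.001]
contact_force: [0.5, 1.1, -0.5]
opening: 0.998
```

```bash
python3 - <<'E'
from h import *
from ov import rackdraw
d=r.snapshot("top")
B=cv2.resize(d["img"],None,fx=4,fy=4,interpolation=cv2.INTER_CUBIC)
rackdraw(B,d,(.5715,.1495),np.deg2rad(9.5))
cv2.imwrite("pics/e3.png",B[480:880,420:1220])
for n in("grit_jar","bur_stand"): print([(np.round(x["xyz"],4).tolist(),round(x["p"],2)) for x in r.spot_point(d,n)[:2]])
st(); go(.5535,-.137,.0835,11.5)
E
```

```text
[([0.5201, 0.1743, 0.013], 0.84), ([0.542, -0.3106, 0.0045], 0.19)]
[([0.5737, 0.1482, 0.0076], 0.82)]
t 40.05 p [ 0.5518 -0.1336  0.2215] jaw 11.7 tilt 0.07 F [ 0.7 -0.3 -0.5] open 0.998 q [ 0.5   0.69 -0.6   1.75  0.49  0.86 -0.11]
shift [-0.0038, 0.001, 0.138] rot [0.01, -0.07, 0.18] t 40.0
```

View pics/e3.png

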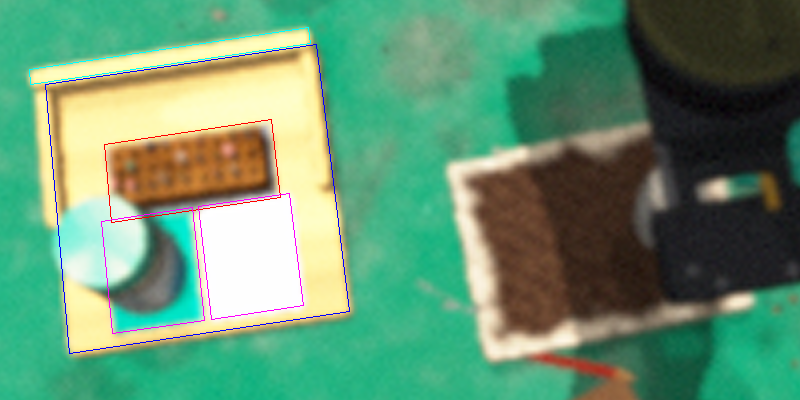

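Request:
carry_out:
  commands:
    - [-0.003,0.001,0.03,0,0,0]
    - [-0.003,0.001,0.06,0,0,0]
    - [-0.003,0.001,0.09,0,0,0]
    - [-0.003,0.001,0.115,0,0,0]
    - [-0.003,0.001,0.13,0,0,0]
    - [-0.003,0.001,0.137,0,0,0]
    - [-0.003,0.001,0.137,0,0,0]

```text
clock: 40.75
tool_pos: [0.5531, -0.1378, 0.084]
eef_rot: [0.632, 0.775, -0.0, -0.001]
contact_force: [0.1, 0.0, 0.1]
opening: 1.002
```

Request:
carry_out:
  commands:
    - [0,0,0,0,0,0]
    - [0,0,0,0,0,0]
    - [0,0,0,0,0,0]
    - [0,0,0,0,0,0]
    - [0,0,0,0,0,0]
    - [0,0,0,0,0,0]
    - [0,0,0,0,0,0]
    - [0,0,0,0,0,0]
    - [0,0,0,0,0,0]
    - [0,0,0,0,0,0]
  fingers: 255
  grip_force: 12

```text
clock: 41.75
tool_pos: [0.5534, -0.1391, 0.0844]
eef_rot: [0.633, 0.774, 0.0, 0.0]
contact_force: [0.6, 0.3, -0.4]
opening: 0.359
```

```bash
python3 - <<'E'
from h import *
st()
E
```

```text
t 41.75 p [ 0.5534 -0.1391  0.0844] jaw 11.5 tilt 0.01 F [ 0.6  0.3 -0.4] open 0.359 q [ 0.43  0.88 -0.45  1.84  0.66  0.58 -0.25]
```

Request:
carry_out:
  commands:
    - [0,0,-0.015,0,0,0]
    - [0,0,-0.04,0,0,0]
    - [0,0,-0.075,0,0,0]
    - [0,0,-0.11,0,0,0]
    - [0,0,-0.13,0,0,0]
    - [0,0,-0.13,0,0,0]

```text
clock: 42.35
tool_pos: [0.555, -0.1391, 0.2171]
eef_rot: [0.633, 0.774, 0.001, 0.002]
contact_force: [-0.6, 0.3, -0.6]
opening: 0.357
```

```bash
python3 - <<'E'
from h import *
st(); go(.53,.1115,.2,9.5)
E
```

```text
t 42.35 p [ 0.555  -0.1391  0.2171] jaw 11.4 tilt 0.32 F [-0.6  0.3 -0.6] open 0.357 q [ 0.51  0.7  -0.59  1.75  0.5   0.85 -0.11]
shift [0.2506, 0.0251, 0.0167] rot [0.3, 0.1, 1.93] t 42.4
```

Request:
carry_out:
  commands:
    - [0.025,0.003,0,0,0,0.2]
    - [0.06,0.007,0,0,0,0.5]
    - [0.1,0.011,0,0,0,0.8]
    - [0.14,0.015,0,0,0,1.1]
    - [0.18,0.019,0,0,0,1.4]
    - [0.215,0.022,0,0,0,1.7]
    - [0.24,0.025,0.01,0,0,1.9]
    - [0.2505,0.026,0.015,0,0,1.9]
    - [0.2505,0.026,0.015,0,0,1.9]
    - [0.2505,0.026,0.015,0,0,1.9]

```text
clock: 43.35
tool_pos: [0.5289, 0.1095, 0.1987]
eef_rot: [0.646, 0.763, -0.001, 0.0]
contact_force: [0.5, -1.0, -0.6]
opening: 0.355
```

```bash
python3 - <<'E'
from h import *
st(); go(.53,.1115,.0742,9.5)
E
```

```text
t 43.35 p [0.5289 0.1095 0.1987] jaw 9.5 tilt 0.15 F [ 0.5 -1.  -0.6] open 0.355 q [ 0.03  0.68 -0.54  1.85  0.49  0.75 -0.61]
shift [0.002, 0.0016, 0.1244] rot [-0.1, 0.11, -0.04] t 43.4
```

Request:
carry_out:
  commands:
    - [0.001,0.001,0.02,0,0,0]
    - [0.001,0.001,0.05,0,0,0]
    - [0.001,0.001,0.075,0,0,0]
    - [0.001,0.001,0.095,0,0,0]
    - [0.001,0.001,0.11,0,0,0]
    - [0.001,0.001,0.117,0,0,0]
    - [0.001,0.001,0.117,0,0,0]

```text
clock: 44.05
tool_pos: [0.5298, 0.1109, 0.0818]
eef_rot: [0.647, 0.763, -0.001, 0.0]
contact_force: [0.5, -0.0, -0.6]
opening: 0.359
```

```bash
python3 - <<'E'
from h import *
st(); go(.53,.1115,.0742,9.5)
d=r.snapshot("scene"); cv2.imwrite("pics/f1.png",cv2.resize(d["img"][140:290,60:260],None,fx=4,fy=4))
E
```

```text
t 44.05 p [0.5298 0.1109 0.0818] jaw 9.4 tilt 0.11 F [ 0.5 -0.  -0.6] open 0.359 q [-0.06  0.85 -0.39  1.93  0.65  0.49 -0.75]
shift [0.0006, 0.0003, 0.0076] rot [-0.08, 0.08, -0.07] t 44.0
```

View pics/f1.png

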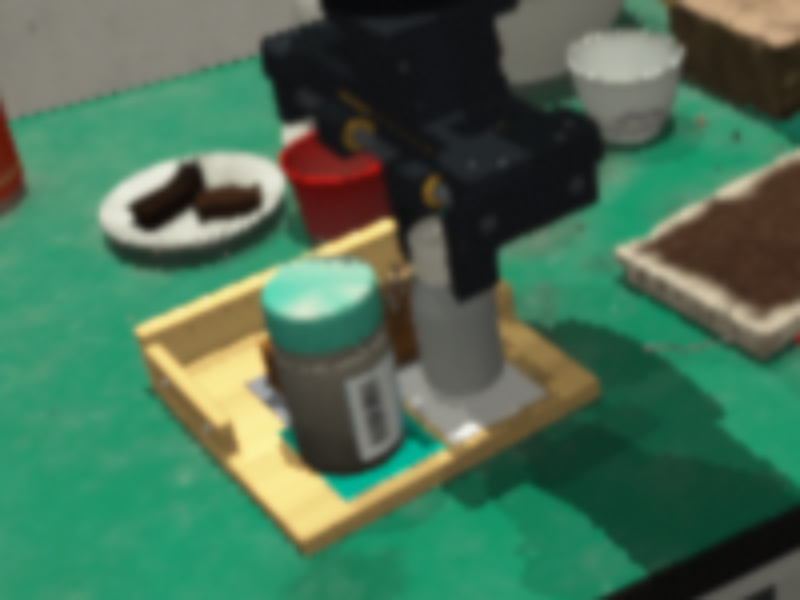

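Request:
carry_out:
  commands:
    - [0.0005,0,0.004,0,0,0]
    - [0.0005,0,0.006,0,0,0]
    - [0.0005,0,0.0078,0,0,0]
    - [0.0005,0,0.0078,0,0,0]
    - [0.0005,0,0.0078,0,0,0]

```text
clock: 44.6
tool_pos: [0.5299, 0.1132, 0.0747]
eef_rot: [0.646, 0.764, 0.0, 0.0]
contact_force: [0.5, 0.7, -1.3]
opening: 0.358
```

Request:
carry_out:
  commands:
    - [0,0,0,0,0,0]
    - [0,0,0,0,0,0]
    - [0,0,0,0,0,0]
    - [0,0,0,0,0,0]
    - [0,0,0,0,0,0]
    - [0,0,0,0,0,0]
    - [0,0,0,0,0,0]
  fingers: 0

```text
clock: 45.3
tool_pos: [0.5298, 0.1131, 0.0746]
eef_rot: [0.646, 0.764, -0.0, 0.0]
contact_force: [0.6, -0.2, -0.2]
opening: 0.965
```

Request:
carry_out:
  commands:
    - [0,0,-0.02,0,0,0]
    - [0,0,-0.05,0,0,0]
    - [0,0,-0.085,0,0,0]
    - [0,0,-0.12,0,0,0]
    - [0,0,-0.15,0,0,0]
    - [0,0,-0.15,0,0,0]

```text
clock: 45.9
tool_pos: [0.532, 0.1143, 0.2284]
eef_rot: [0.646, 0.763, 0.003, 0.002]
contact_force: [0.3, 0.5, 0.2]
opening: 1.0
```

Request:
carry_out:
  commands:
    - [-0.04,0,0,0,0,0]
    - [-0.085,0,0,0,0,0]
    - [-0.13,0,0,0,0,0]
    - [-0.175,0,0,0,0,0]
    - [-0.22,0,0,0,0,0]
    - [-0.24,0,0,0,0,0]
    - [-0.24,0,0,0,0,0]
    - [-0.24,0,0,0,0,0]

```text
clock: 46.7
tool_pos: [0.569, -0.1227, 0.2238]
eef_rot: [0.646, 0.764, 0.0, -0.001]
contact_force: [0.1, 0.7, -0.7]
opening: 1.003
```

```bash
python3 - <<'E'
from h import *
from ov import rackdraw
st()
for c in("top","scene"):
  d=r.snapshot(c)
  for n in("bur_stand","grit_jar","grey_bottle","hardwood_block","mark_aqua","mark_white","bay","work_mat"):
    print(c,n,[(np.round(x["xyz"],4).tolist(),round(x["p"],2)) for x in r.spot_point(d,n)[:2]])
  B=cv2.resize(d["img"],None,fx=4,fy=4,interpolation=cv2.INTER_CUBIC)
  if c=="top": rackdraw(B,d,(.5715,.1495),np.deg2rad(9.5))
  cv2.imwrite(f"pics/g{c}.png",B[480:880,420:1220] if c=="top" else B[640:1140,360:1160])
  if c=="top": cv2.imwrite("pics/gmat.png",B[600:940,1200:1560])
E
```

```text
t 46.7 p [ 0.569  -0.1227  0.2238] jaw 9.6 tilt 0.1 F [ 0.1  0.7 -0.7] open 1.003 q [ 0.47  0.7  -0.59  1.7   0.48  0.89 -0.15]
top bur_stand [([0.5762, 0.1505, 0.0089], 0.82)]
top grit_jar [([0.5208, 0.1782, 0.0154], 0.8)]
top grey_bottle [([0.5315, 0.1162, 0.0157], 0.87)]
top hardwood_block [([0.5201, 0.174, 0.011], 0.54), ([0.5382, -0.3159, 0.0063], 0.5)]
top mark_aqua [([0.5223, 0.1755, 0.0095], 0.51)]
top mark_white [([0.5305, 0.1143, 0.0184], 0.83)]
top bay [([0.5822, 0.1512, 0.012], 0.63), ([0.5169, 0.175, 0.0126], 0.58)]
top work_mat [([0.5775, 0.1517, 0.0055], 0.71), ([0.5437, -0.3128, -0.0023], 0.55)]
scene bur_stand [([0.5836, 0.1515, 0.0139], 0.55)]
scene grit_jar [([0.518, 0.176, 0.0122], 0.85)]
scene grey_bottle [([0.5275, 0.1129, 0.0109], 0.62), ([0.5756, 0.1505, 0.0011], 0.31)]
scene hardwood_block [([0.5408, -0.3124, 0.0028], 0.84)]
scene mark_aqua [([0.5201, 0.1717, 0.0135], 0.76), ([0.5432, -0.31, 0.0049], 0.68)]
scene mark_white [([0.5304, 0.1111, 0.0104], 0.49)]
scene bay []
scene work_mat [([0.5446, -0.3126, -0.0023], 0.72)]
```

View pics/gtop.png

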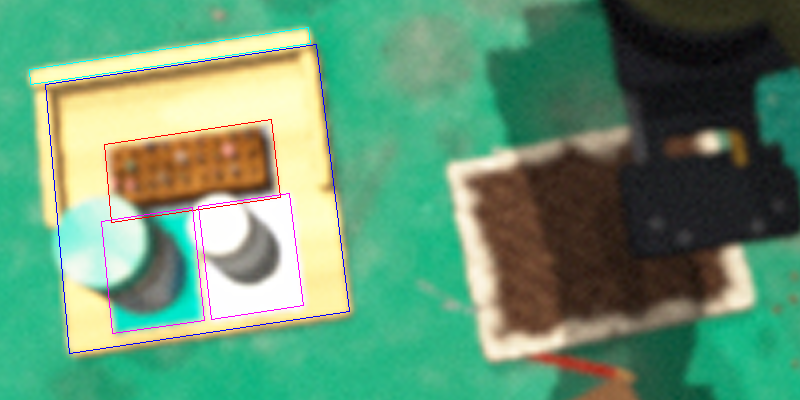

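View pics/gscene.png

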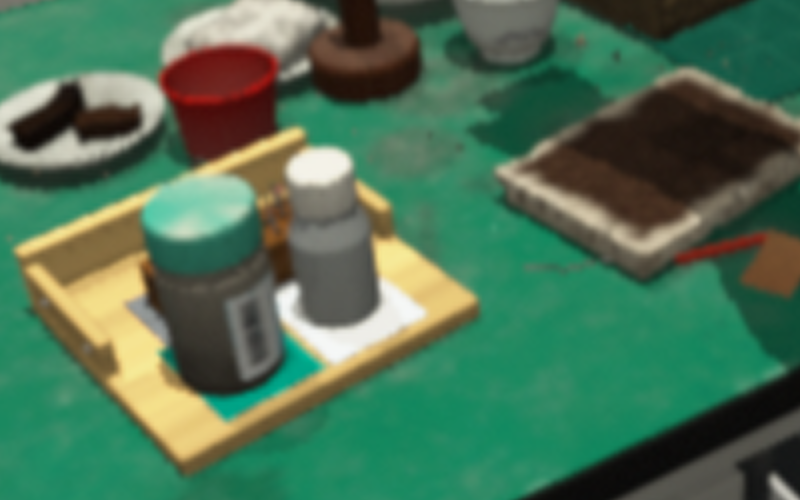

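View pics/gmat.png

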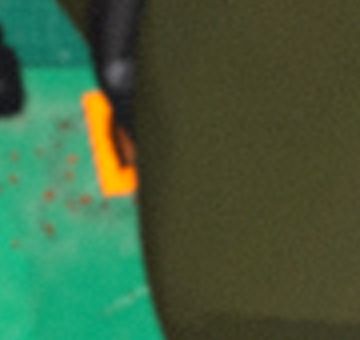

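Jar and bottle sit about 2–5 mm from their mark centres, the stand about 2–6 mm from the bay centre, and the block about 3 mm from the mat centre. All are within 12 mm, so I'm handing in.

```bash
python3 - <<'E'
from h import *
st(); print(r.finish_job())
E
```

```text
t 47.6 p [ 0.5696 -0.1236  0.2246] jaw 9.5 tilt 0.0 F [-0.1 -0.7  0.8] open 1.0 q [ 0.47  0.7  -0.59  1.7   0.48  0.89 -0.15]
the job is handed in; nothing more can be done
None
```

I did every step in the order you gave and handed the job in at about 47.6 s; no verdict is reported. The jar and bottle went to the kiln tile, the block to the orange mat and the bur stand into the grey bay. Then the jar went back to the aqua mark and the bottle to the white mark.

At the last look everything was released and upright, and the gripper was clear of all of it. Estimated distances from the target centres, against the 12 mm limit:

| Thing | Estimated offset |
|---|---|
| Jar from aqua mark | about 4–5 mm |
| Bottle from white mark | about 2–4 mm |
| Block from mat | about 3 mm |
| Bur stand from bay | about 2–6 mm, towards the front |

- **Bur stand:** its measurements disagreed most. The top-view network once put it about 8 mm forward of the bay centre. The side view put it within 2 mm, and the grey margins left around it put it between 2 and 5 mm. All of these are inside the limit.
- **Block:** the arm hid most of the mat in the last top view. For the block I relied on the earlier top view and the final side view, which agreed to within a few millimetres.

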